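# Load the label rod under the kitchen over-shelf

### The job

Load the label rod under the wire shelf: slide the wide label roll on first, right up against the bracket, then the narrow roll right up against the wide one, and last push the black end cap fully home on the rod's end so that the rolls stay on. Let go of everything and leave the other things on the bench where they are.

Things in the scene. Friction and masses are not known exactly. Their poses are not given: they have to be found in the camera images.
- rod_root (a point): where the fixed steel label rod meets its bracket's flange, on the rod's axis, 200 mm above the bench. The rod is level, 16 mm thick, 198 mm long, and runs from here along -y to its free domed tip; x points level away from the robot, z up. The flange is a disc 48 mm across; behind it (+y) a strap 44 mm wide (x), 5 mm thick rises to the shelf
- rod_tip (a point): the free domed tip of the label rod, on its axis, 198 mm from rod_root along -y; same axes as rod_root
- shelf: fixed wire shelf that carries the rod; origin on the bench under the rod's middle, axes as rod_root. 170 mm deep, 620 mm wide (y); underside 345 mm up (145 over the rod's axis), front edge straight over the rod's axis, with a rail up to 375 mm; two posts at the back (x = 158 mm). A hand cannot come straight down on the rod but can reach in from the robot's side, leaning 25 to 45 degrees
- wide_roll_c (a point): centre of the wide label roll: white paper, 60 mm in diameter, 90 mm wide, open brown core of 26 mm bore (loose on the rod). Its axis is y, either end may lead. It lies on its side on the bench, centre 30 mm up, and does not roll away; hard; 0.13 to 0.27 kg. On the rod, let go, its centre hangs 5 mm under the rod's axis. Home: centre 45 mm from rod_root
- narrow_roll_c (a point): centre of the narrow label roll: as the wide one (60 mm in diameter, 26 mm bore, axis y, lying, centre 30 mm up, either end may lead) but 60 mm wide; 0.125 kg. Home against the wide roll: centre 120 mm from rod_root
- end_cap_c (a point): centre of the black end cap: an octagonal knob, 40 mm across flats, 60 mm long, axis y, lying on a flat (centre 20 mm up), flats also at both sides. Its mouth is the +y end: a blind hole 20 mm across, 44 mm deep (2 mm loose all round on the rod); the -y end is closed. It starts mouth to the left as the robot sees it. 0.06 kg. Home: the rod's tip meets the hole's bottom, centre 184 mm from rod_root
- meal_box_a: a packed kraft meal box, 115 x 165 x 50 mm, under the shelf on its left; origin at its underside; not to be moved
- meal_box_b: a packed kraft meal box, 115 x 165 x 50 mm, under the shelf on its right; origin at its underside; not to be moved
- squeeze_bottle: a sauce squeeze bottle, 60 mm in diameter, 185 mm tall, left of the rolls; origin at its underside; not to be moved
- sauce_tub_a: a lidded sauce tub, 51 mm in diameter, 39 mm tall, among the rolls and the cap; origin at its underside; not to be moved
- sauce_tub_b: a lidded sauce tub, 51 mm in diameter, 39 mm tall, among the rolls and the cap; origin at its underside; not to be moved
- marker: a marker pen, 130 x 17 mm, 19 mm high, lying along its x, near the rolls and the cap; origin at its underside; not to be moved
- steel_cup: an open steel cup, 80 mm in diameter, 100 mm tall, right of the rolls; origin at its underside; not to be moved
- wide_roll: the wide roll's body; origin under its middle, on its outer skin (use wide_roll_c for its centre)
- narrow_roll: the narrow roll's body; origin under its middle, on its outer skin (use narrow_roll_c for its centre)
- end_cap: the end cap's body; origin under its middle, on a flat (use end_cap_c for its centre)
There are look-alikes about, which are no part of the job. Leave any pink or purple look-alike of the wide_roll alone.

How it is judged (in metres and radians):
On the way, in this order (a step that is already met when the one before it is completed fails the run):
1. the wide roll is threaded on the rod, the first one on (y of wide_roll_c in the frame of rod_root between -0.15 and -0.04 m and x of wide_roll_c in the frame of rod_root between -0.012 and 0.012 m and z of wide_roll_c in the frame of rod_root between -0.014 and 0.012 m and angle between the y axis of wide_roll_c and the y axis of rod_root, either way round below 0.3 rad), for 0.2 s.
2. the narrow roll is threaded on the rod after it (y of narrow_roll_c in the frame of rod_root between -0.17 and -0.112 m and x of narrow_roll_c in the frame of rod_root between -0.012 and 0.012 m and z of narrow_roll_c in the frame of rod_root between -0.014 and 0.012 m and angle between the y axis of narrow_roll_c and the y axis of rod_root, either way round below 0.3 rad), for 0.2 s.
At the end, for the whole second after the job is handed in: From the bracket outwards hang the wide roll (within 8 mm of the flange), the narrow roll (within 10 mm of its home place) and the cap (within 6 mm of fully home), each aligned with the rod within 0.15 rad, released and at rest (below 20 mm/s) (y of wide_roll_c in the frame of rod_root between -0.053 and -0.042 m and x of wide_roll_c in the frame of rod_root between -0.01 and 0.01 m and z of wide_roll_c in the frame of rod_root between -0.012 and 0.01 m and angle between the y axis of each of wide_roll_c, narrow_roll_c, end_cap_c and the y axis of rod_root, either way round below 0.15 rad and y of narrow_roll_c in the frame of rod_root between -0.13 and -0.116 m and x of narrow_roll_c in the frame of rod_root between -0.01 and 0.01 m and z of narrow_roll_c in the frame of rod_root between -0.012 and 0.01 m and y of end_cap_c in the frame of rod_root between -0.19 and -0.18 m and x of end_cap_c in the frame of rod_root between -0.006 and 0.006 m and z of end_cap_c in the frame of rod_root between -0.008 and 0.006 m and linear speed of each of wide_roll, narrow_roll, end_cap below 0.02 m/s); the robot touches nothing.
It fails at once if a meal box is moved more than 40 mm (distance of any of meal_box_a, meal_box_b from where it was at the start of the episode above 0.04 m).
It fails at once if a sauce tub is moved more than 40 mm (distance of any of sauce_tub_a, sauce_tub_b from where it was at the start of the episode above 0.04 m).
It fails at once if the bottle, the cup or the marker is moved more than 40 mm (distance of any of squeeze_bottle, steel_cup, marker from where it was at the start of the episode above 0.04 m).
It also fails if it takes over 72 s, if anything falls off the work surface, if the arm or the gripper's body presses on something with over 40 N, if the wrist force passes 120 N, or if a joint passes its speed limit or range.

### The arm

A 7-joint arm with a two-finger parallel gripper is mounted at the origin on the work surface. World frame = base frame: x ahead of the robot, y to its left, z up, the work surface at z = 0. Lengths are in m, angles in degrees, forces in N, time in s.
With the tool pointing down it reaches from about 0.375 to 0.925 m from the base axis. Payload 3.1 kg.
Tool frame: the origin (TCP) lies midway between the tips of the shut fingers; the grasp point (between the pads) lies 19 mm behind it; x points along the fingers, y is the direction in which the jaws open and shut, and the axes are right-handed (so a half turn about x gives the same grasp; the last joint's range is limited). The gripper opens to 85 mm and grips with 20 to 120 N. Pads are 22 mm wide; open, the fingers measure 114 mm over their backs; the gripper's body (76 mm by 85 mm) begins 54 mm behind the grasp point. The pads swing forward as they close: fully open they stand 13 mm farther back than shut.
Start: joints at [-72.926, 21.939, 2.515, 91.553, -1.026, 66.532, -2.859], TCP at [0.251, 0.6, 0.231] pointing down, gripper open.
Joint ranges: [-149.38, 149.38], [-23.57, 123.04], [-84.95, 90], [0, 143.3], [-89.99, 269.99], [3.08, 112.72], [-163.45, 163.45]. Speed limits (degrees/s): [159.86, 159.86, 180, 180, 180, 180, 180].

### API

Orientations are given as a 3x3 rotation matrix whose columns are the frame's x, y, z axes.
In Python, from workcell import env, eyes, spotter gives the robot as it stands. The module is installed in compiled form; this text tells all that it offers.
- The arm moves only by the tool step_arm, never from a script. Its argument "plan" is a list of rows, each a list of 7 numbers: the opening, from -1 (shut) to 1 (fully open), then the shift along the world's x, y, z in units of 25 mm (1.0 is 25 mm), then the turn, a rotation vector about the world's x, y, z in degrees. A call has 1 to 20 rows; each row is the pose to reach, as a shift and turn from the pose commanded when the call began; what a row does not reach only later rows make up. A row lasts 1/12 s, in which the tool goes at most 41.7 mm and 7.16 degrees, less where a joint would pass 70% of its speed; a pose out of reach is approached as far as the arm can. A call with a gripper value outside its range is refused whole. The fingers move at their own pace and stop on an object; the grip force is fixed at half the most. Time passes only in rows, so rows that repeat a pose let the fingers close. It gives the time, the measured TCP pose, the force and the opening at its end, in the units of the state.
- env.get_obs(): the state, without advancing time (a new reading comes with each control period).
- eyes.read_camera(name): name is "scene" or "top" or "wrist"; returns a dict with "img" (480x640x3 uint8, blue, green, red), "mtx" (3x3 intrinsics, pixels), "k1" (the pictures are not rectified: a ray, as slopes to the right and down, at radius r is drawn at 1 + k1 r^2 times it, then the intrinsics apply), "xyz" and "rotation" of the camera in the world; the wrist camera has in their place "tool_from_camera" (4x4, takes a point from camera to tool coordinates, whose origin is the TCP and whose axes are the tool frame's). Camera axes: x right, y down, z forward; pixel columns grow to the right and rows downward; lengths in m; the calibration is good to about 2 mm. A picture is of the moment at which its call begins: read the wrist's pose just before it. There is no depth.
- env.close_job(): hands the job in, once; it reports no verdict.
Trained networks look in a picture, given as the dict that the camera call returned (one of the last four; its "shot" number tells which), for a name from the list of things; names that differ only in an ending like _2 or _b are one class to them, and where a whole thing is asked for, a point or a joint stands for the part that bears it (a point fixed in the world has none). Each returns a list of dicts, best first, with "p" (0 to 1); they miss things now and then, are a little off and sometimes report something else, mostly with a low value. They report only what shows in the picture. A call takes as long as a camera call. They do not tell look-alikes from the thing itself.
- spotter.recognise(picture, name): "bbox" ([left, top, width, height] in pixels, round what is visible of it).
- spotter.silhouettes(picture, name): "pixels" (480x640 bool, what is visible of it) and "bbox" ([left, top, width, height] in pixels, round what is visible of it).
The state is a dict: "t": time; "qpos": joint angles; "qvel": joint speeds; "effort": joint torques, N m; "tool_pos": TCP position; "orientation": TCP orientation; "wrist_force": force on the tool from outside, world axes, zero at the start; "wrist_torque": the same for the moment, N m; "grip_width": finger opening in m.
Only numpy, scipy, OpenCV 4.12 (cv2) and the standard library are available. Lean on these libraries where they do the work, as an engineer would, in place of code of your own. Each camera call takes 0.05 s, during which the arm holds its last target.

## Working session

There is one attempt and no reset: what is moved stays moved. The work goes in short steps, Python scripts to look and compute and a tool call to move; the robot and the scene stay as the last step left them, time stands still between calls to the robot, and variables do not carry over. Pictures are saved under pics/ and viewed, and the job is handed in when it is done.

Besides the shell and the picture viewer there is one more tool, called after ">>>" as name([rows], argument=value, ...), one row to a line, values as JSON. step_arm: Moves the arm, as the interface text tells. Its arguments: {"type":"object","properties":{"plan":{"type":"array"}},"required":["plan"]}

```bash
mkdir -p pics; ls
python3 - <<'E'
from workcell import env, eyes, spotter
import cv2,pickle
o=env.get_obs(); print(o['t'],o['tool_pos'],o['orientation'],o['grip_width'])
d={}
for n in ['scene','top','wrist']:
    p=eyes.read_camera(n); d[n]=p
    cv2.imwrite(f'pics/a_{n}.png',p['img'])
    print(n,{k:v for k,v in p.items() if k!='img'})
for n in ['scene','top']:
    for c in ['wide_roll','narrow_roll','end_cap','meal_box_a','squeeze_bottle','sauce_tub_a','marker','steel_cup','shelf']:
        print(n,c,[(r['bbox'],round(r['p'],2)) for r in spotter.recognise(d[n],c)])
pickle.dump(d,open('a.pkl','wb'))
print(env.get_obs()['t'])
E
```

```text
pics
0.0 [0.25025403 0.59884446 0.2298486 ] [[-9.17948024e-04  3.85536884e-01  9.22691968e-01]
 [-2.54999619e-03  9.22688455e-01 -3.85537953e-01]
 [-9.99996327e-01 -2.70676481e-03  1.36137544e-04]] 0.08537288613356699
scene {'mtx': array([[433.08896195,   0.        , 317.65141824],
       [  0.        , 433.08896195, 241.09295452],
       [  0.        ,   0.        ,   1.        ]]), 'k1': -0.09884005845010373, 'xyz': array([ 0.22393358, -0.59673561,  0.83339102]), 'rotation': array([[ 0.89570606, -0.32599946,  0.30238222],
       [-0.44463789, -0.65241584,  0.61371876],
       [-0.00279303, -0.68416221, -0.72932453]]), 'shot': 1}
top {'mtx': array([[594.10851769,   0.        , 317.68810813],
       [  0.        , 594.10851769, 233.32770329],
       [  0.        ,   0.        ,   1.        ]]), 'k1': -0.0481793158793698, 'xyz': array([0.36611935, 0.00713896, 1.6215646 ]), 'rotation': array([[-0.02737302, -0.99654104,  0.07846441],
       [-0.99952279,  0.02616176, -0.01642392],
       [ 0.01431435, -0.07887654, -0.99678162]]), 'shot': 2}
wrist {'mtx': array([[385.26778148,   0.      
[... 1376 characters left out ...]
 ([400.4, 309.7, 37.2, 41.6], 0.95), ([215.6, 293.6, 40.6, 39.7], 0.88), ([308.1, 244.8, 35.9, 22.8], 0.62)]
top narrow_roll [([385.1, 261.0, 27.6, 24.8], 0.9)]
top end_cap [([212.4, 255.0, 28.0, 20.4], 0.88)]
top meal_box_a [([252.2, 130.3, 62.6, 44.0], 0.76), ([339.2, 116.7, 69.0, 51.8], 0.73)]
top squeeze_bottle [([125.4, 239.0, 35.7, 20.5], 0.82), ([347.3, 208.7, 19.0, 17.6], 0.42)]
top sauce_tub_a [([347.3, 212.1, 19.8, 14.9], 0.83), ([254.1, 244.2, 21.0, 22.1], 0.7), ([303.8, 241.7, 36.6, 27.9], 0.47)]
top marker [([348.8, 209.8, 18.5, 16.8], 0.72), ([354.4, 234.8, 6.0, 51.3], 0.65)]
top steel_cup [([462.8, 235.2, 34.7, 36.1], 0.88)]
top shelf [([174.6, 46.2, 297.2, 134.9], 0.86)]
1.05
```

View pics/a_scene.png

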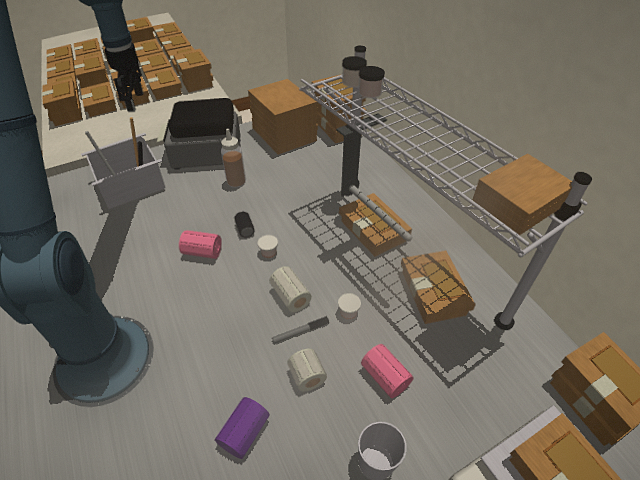

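View pics/a_top.png

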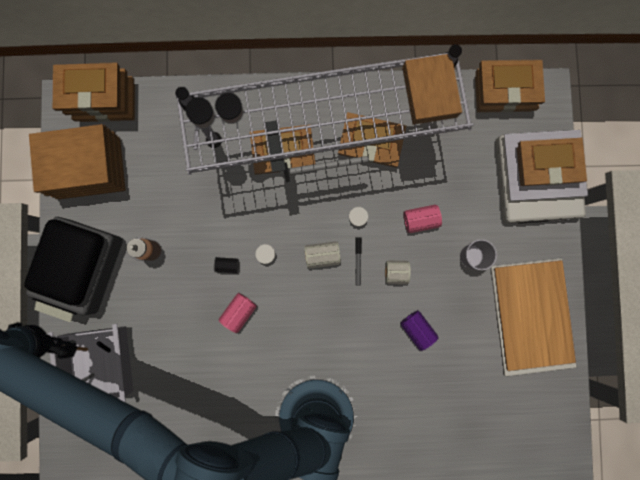

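View pics/a_wrist.png

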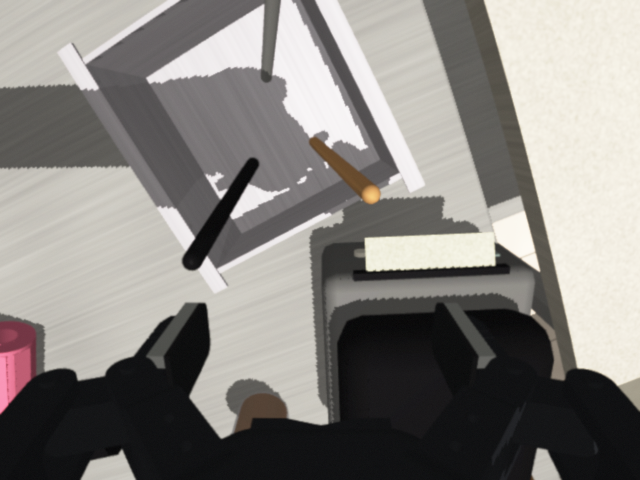

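```bash
cat > h.py <<'E'
import numpy as np,cv2,pickle
def undist(p,uv):
    uv=np.atleast_2d(np.asarray(uv,float)); d=np.array([p['k1'],0,0,0.])
    return cv2.undistortPointsIter(uv.reshape(-1,1,2),p['mtx'],d,None,None,(3,50,1e-10)).reshape(-1,2)
def pose(p,obs=None):
    if 'xyz' in p: return np.array(p['xyz']),np.array(p['rotation'])
    T=np.array(p['tool_from_camera']); R=np.array(obs['orientation']); return np.array(obs['tool_pos'])+R@T[:3,3],R@T[:3,:3]
def ray(p,uv,obs=None):
    c,R=pose(p,obs); s=undist(p,uv); d=np.c_[s,np.ones(len(s))]@R.T
    return c,d
def onplane(p,uv,z,obs=None):
    c,d=ray(p,uv,obs); return c+d*((z-c[2])/d[:,2])[:,None]
def proj(p,X,obs=None):
    c,R=pose(p,obs); X=np.atleast_2d(X)
    return cv2.projectPoints(X.astype(float),cv2.Rodrigues(R.T)[0],-R.T@c,p['mtx'],np.array([p['k1'],0,0,0.]))[0].reshape(-1,2)
def crop(p,x,y,w,h,f,name):
    cv2.imwrite(name,cv2.resize(p['img'][y:y+h,x:x+w],None,fx=f,fy=f,interpolation=cv2.INTER_CUBIC))
E
python3 - <<'E'
from h import *
d=pickle.load(open('a.pkl','rb'))
crop(d['scene'],320,110,110,150,4,'pics/b1.png')
crop(d['top'],210,100,200,100,4,'pics/b2.png')
crop(d['top'],200,190,240,130,3.3,'pics/b3.png')
crop(d['scene'],220,190,200,220,2.7,'pics/b4.png')
E
```

```text
(no output)
```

View pics/b1.png

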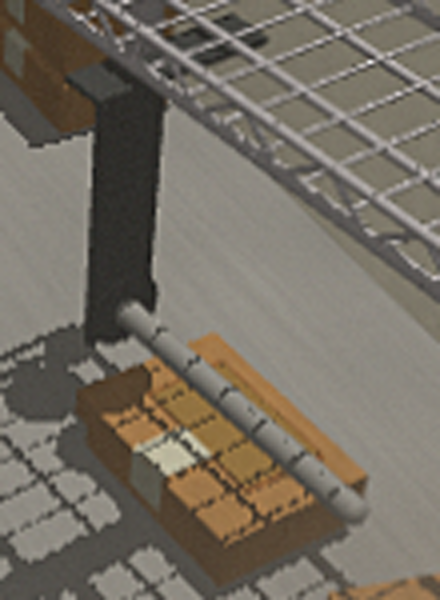

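View pics/b2.png

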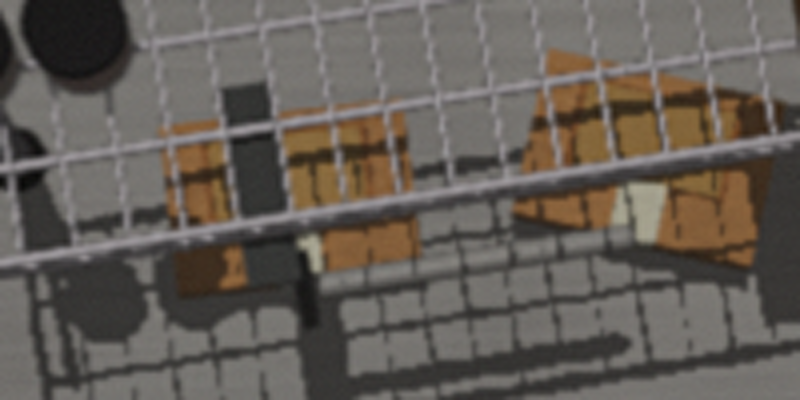

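View pics/b3.png

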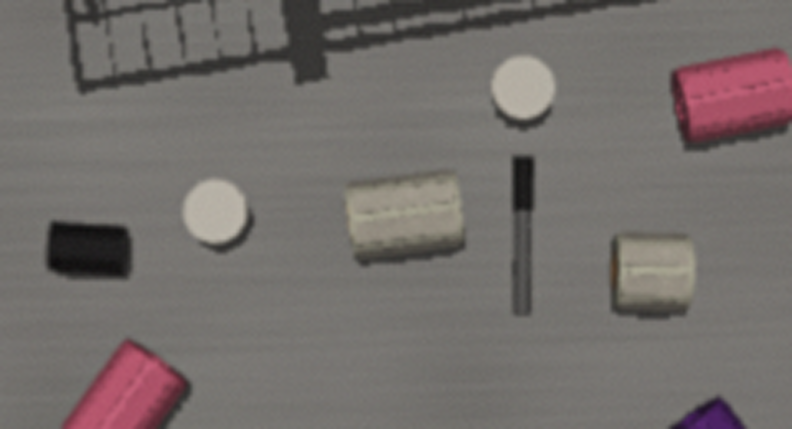

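View pics/b4.png

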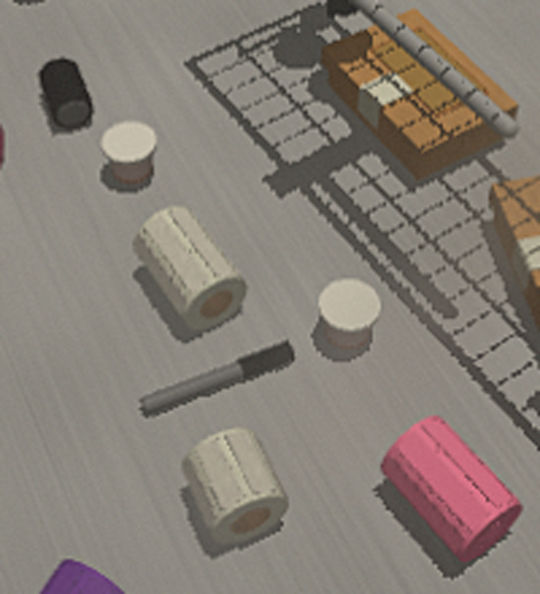

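```bash
cat > fit.py <<'E'
from h import *
from scipy.optimize import minimize
def cyl(x,y,yaw,z,R,L,n=40):
    a=np.arange(n)/n*2*np.pi
    if n==8: a=a+np.pi/8; R=R/np.cos(np.pi/8)
    u=np.array([-np.sin(yaw),np.cos(yaw),0]); v=np.array([np.cos(yaw),np.sin(yaw),0])
    c=np.array([x,y,z]); ring=R*(np.cos(a)[:,None]*v+np.sin(a)[:,None]*np.array([0,0,1]))
    return np.r_[c+ring+u*L/2,c+ring-u*L/2]
def hullmask(p,X,obs=None,S=4):
    uv=proj(p,X,obs)
    h=cv2.convexHull(uv.astype(np.float32)).reshape(-1,2)
    m=np.zeros((480*S,640*S),np.uint8)
    cv2.fillConvexPoly(m,np.round((h+0.5)*S*16-8).astype(np.int32),255,shift=4)
    return cv2.resize(m,(640,480),interpolation=cv2.INTER_AREA)/255.
def fit(views,x0,z,R,L,n=40,fix=None):
    def cost(q):
        s=0
        for p,m,o in views:
            h=hullmask(p,cyl(q[0],q[1],q[2],z,R,L,n),o); s+=np.abs(h-m).sum()/m.sum()
        return s
    best=None
    for y0 in np.atleast_1d(x0[2]):
        s=np.array([[0,0,0],[.015,0,0],[0,.015,0],[0,0,.2]])+np.array([x0[0],x0[1],y0])
        r=minimize(cost,s[0],method='Nelder-Mead',options=dict(initial_simplex=s,xatol=1e-4,fatol=1e-4,maxiter=150))
        if best is None or r.fun<best.fun: best=r
    return best.x,best.fun
E
python3 - <<'E'
from fit import *
from workcell import env,eyes,spotter
d={n:eyes.read_camera(n) for n in ['scene','top']}
pickle.dump(d,open('a2.pkl','wb'))
sp={'wide_roll':((323,255),(291,289),.03,.03,.09,40),'narrow_roll':((398,272),(307,370),.03,.03,.06,40),'end_cap':((226,265),(244,224),.02,.02,.06,8)}
for k,(t,s,z,R,L,n) in sp.items():
    V=[];
    for nm,c in (('top',t),('scene',s)):
        rs=spotter.silhouettes(d[nm],k)
        rs=[r for r in rs if np.hypot(r['bbox'][0]+r['bbox'][2]/2-c[0],r['bbox'][1]+r['bbox'][3]/2-c[1])<15]
        if rs: V.append((d[nm],rs[0]['pixels'].astype(float),None)); print(k,nm,rs[0]['bbox'],rs[0]['p'])
        else: print(k,nm,'none')
    x0=onplane(d['top'],t,z)[0]
    for W in [V]+[[v] for v in V]:
        print(k,fit(W,(x0[0],x0[1],[-.2,.1]),z,R,L,n))
for c in [(265,254),(359,217)]: print('tub',onplane(d['top'],c,.039))
for c in [(358,238),(359,284)]: print('marker',onplane(d['top'],c,.015))
print('cup',onplane(d['top'],(481,255),.1)); print('bottle',onplane(d['top'],(140,249),.17))
for a,b in [((352.5,188.8),(289.5,170.5)),((408,237),(368.7,159.2))]:
    print('rod',onplane(d['scene'],a,.2),onplane(d['top'],b,.2))
print(env.get_obs()['t'])
E
```

```text
wide_roll top [305.5, 242.1, 36.9, 26.9] 0.89
wide_roll scene [268.3, 267.0, 44.5, 44.1] 0.59
wide_roll (array([ 0.43206579, -0.02775196,  0.12800278]), np.float64(0.14998183243929464))
wide_roll (array([ 0.43291588, -0.02857457,  0.13450045]), np.float64(0.07329587215781112))
wide_roll (array([ 0.43161423, -0.02531011,  0.13243397]), np.float64(0.04359348529831093))
narrow_roll top [382.1, 261.9, 28.1, 23.5] 0.81
narrow_roll scene [289.1, 348.1, 31.8, 43.8] 0.61
narrow_roll (array([ 0.38081555, -0.22729648, -0.03048754]), np.float64(0.14845084445153217))
narrow_roll (array([ 0.38186774, -0.22745895, -0.04767056]), np.float64(0.09531983285117325))
narrow_roll (array([ 0.38017969, -0.22715   , -0.04070267]), np.float64(0.03934404080322913))
end_cap top [215.0, 255.7, 23.0, 18.7] 0.58
end_cap scene [235.3, 212.0, 20.1, 23.2] 0.72
end_cap (array([ 0.4119208 ,  0.23044391, -0.09620817]), np.float64(0.18005154257108483))
end_cap (array([ 0.41340076,  0.22991527, -0.0749408 ]), np.float64(0.06297259235185787))
end_cap (array([ 0.41078723,  0.23195535, -0.10018407]), np.float64(0.04847265221878225))
tub [[0.43917987 0.12283915 0.039     ]]
tub [[ 0.53169239 -0.13089434  0.039     ]]
marker [[ 0.47699489 -0.12838254  0.015     ]]
marker [[ 0.35252014 -0.12704835  0.015     ]]
cup [[ 0.41872141 -0.43792121  0.1       ]]
bottle [[0.4533478  0.41884067 0.17      ]]
rod [[0.62942098 0.04648593 0.2       ]] [[0.63231606 0.04775711 0.2       ]]
rod [[ 0.65571381 -0.13553781  0.2       ]] [[ 0.65540689 -0.1451691   0.2       ]]
1.45
```

>>> step_arm([
  [1,7.36,-25.6,-1,0,0,-60],
  [1,7.36,-25.6,-1,0,0,-60],
  [1,7.36,-25.6,-1,0,0,-60],
  [1,7.36,-25.6,-1,0,0,-60],
  [1,7.36,-25.6,-1,0,0,-60],
  [1,7.36,-25.6,-1,0,0,-60],
  [1,7.36,-25.6,-1,0,0,-60],
  [1,7.36,-25.6,-1,0,0,-60],
  [1,7.36,-25.6,-1,0,0,-60],
  [1,7.36,-25.6,-1,0,0,-60],
  [1,7.36,-25.6,-1,0,0,-60],
  [1,7.36,-25.6,-1,0,0,-60],
  [1,7.36,-25.6,-1,0,0,-60],
  [1,7.36,-25.6,-1,0,0,-60],
  [1,7.36,-25.6,-1,0,0,-60],
  [1,7.36,-25.6,-1,0,0,-60],
  [1,7.36,-25.6,-2.4,0,0,-60],
  [1,7.36,-25.6,-2.4,0,0,-60],
  [1,7.36,-25.6,-2.4,0,0,-60],
])

```text
t: 3.03
tool_pos: [0.433, -0.0408, 0.1703]
orientation: [[-0.004, 0.992, 0.126], [-0.001, 0.126, -0.992], [-1.0, -0.004, 0.0]]
wrist_force: [0.0, 0.4, 0.1]
grip_width: 0.0859
```

Run:
```python
from fit import *
from workcell import env,eyes,spotter
o=env.get_obs(); p=eyes.read_camera('wrist'); cv2.imwrite('pics/c.png',p['img'])
print(o['tool_pos'],o['qpos'])
pickle.dump((o,p),open('c.pkl','wb'))
for r in spotter.silhouettes(p,'wide_roll'):
    print(r['p'],r['bbox'])
    print(fit([(p,r['pixels'].astype(float),o)],(.432,-.027,.13),.03,.03,.09))
q=onplane(p,[(20,20),(620,20)],.03,o); print(q)
```

```text
[ 0.43298032 -0.04083132  0.17029203] [-41.90950564   1.76919999  43.11696727 124.77468988  -1.41486835
  54.17354309   9.2431948 ]
0.72 [282.3, 139.0, 91.7, 137.7]
(array([ 0.43324863, -0.02727916,  0.10629315]), np.float64(0.05968158083521448))
0.55 [89.3, 444.8, 33.4, 19.7]
(array([ 0.622     , -0.397     ,  1.26333333]), np.float64(1.0))
[[0.20447592 0.07847936 0.03      ]
 [0.62134251 0.13124764 0.03      ]]
```

View pics/c.png

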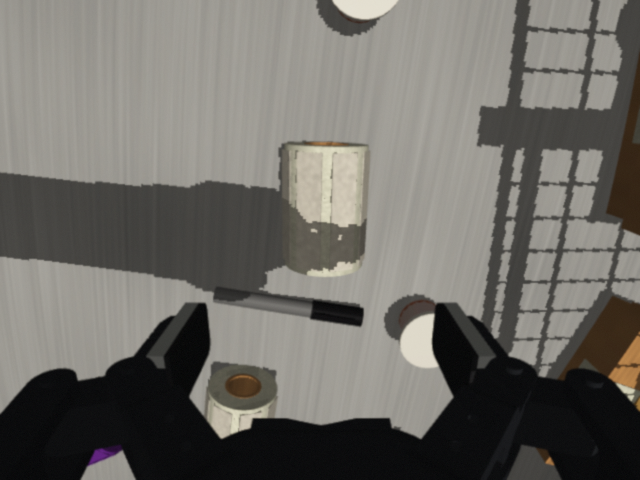

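>>> step_arm([
  [1,0,0,-6.36,0,0,0],
  [1,0,0,-6.36,0,0,0],
  [1,0,0,-6.36,0,0,0],
  [1,0,0,-6.36,0,0,0],
  [1,0,0,-6.36,0,0,0],
  [-1,0,0,-6.36,0,0,0],
  [-1,0,0,-6.36,0,0,0],
  [-1,0,0,-6.36,0,0,0],
  [-1,0,0,-6.36,0,0,0],
  [-1,0,0,-6.36,0,0,0],
  [-1,0,0,-6.36,0,0,0],
  [-1,0,0,-6.36,0,0,0],
])

```text
t: 4.13
tool_pos: [0.4376, -0.0395, 0.0151]
orientation: [[0.006, 0.992, 0.128], [0.003, 0.128, -0.992], [-1.0, 0.006, -0.002]]
wrist_force: [-1.0, 0.2, 9.9]
grip_width: 0.0588
```

>>> step_arm([
  [-1,0,0,5,0,0,0],
  [-1,0,0,5,0,0,0],
  [-1,0,0,5,0,0,0],
  [-1,3.4,-4.8,10.8,4.45,-34.7,0],
  [-1,3.4,-4.8,10.8,4.45,-34.7,0],
  [-1,3.4,-4.8,10.8,4.45,-34.7,0],
  [-1,3.4,-4.8,10.8,4.45,-34.7,0],
  [-1,3.4,-4.8,10.8,4.45,-34.7,0],
  [-1,3.4,-4.8,10.8,4.45,-34.7,0],
  [-1,3.4,-4.8,10.8,4.45,-34.7,0],
  [-1,3.4,-4.8,10.8,4.45,-34.7,0],
  [-1,3.4,-4.8,10.8,4.45,-34.7,0],
])

```text
t: 5.13
tool_pos: [0.5186, -0.1586, 0.2808]
orientation: [[0.566, 0.814, 0.13], [0.075, 0.106, -0.992], [-0.821, 0.571, -0.001]]
wrist_force: [0.7, 0.2, -2.1]
grip_width: 0.0588
```

Run:
```python
from fit import *
from workcell import env,eyes,spotter
o=env.get_obs(); p=eyes.read_camera('wrist'); cv2.imwrite('pics/d.png',p['img'])
print(o['tool_pos'],o['orientation'],o['qpos'],o['wrist_force'],o['grip_width'])
pickle.dump((o,p),open('d.pkl','wb'))
```

```text
[ 0.51857583 -0.15857494  0.2808264 ] [[ 5.65764118e-01  8.14285739e-01  1.29806384e-01]
 [ 7.47937557e-02  1.06096006e-01 -9.91538971e-01]
 [-8.21167983e-01  5.70685878e-01 -8.78175173e-04]] [-40.03367957 -21.0804673   53.96992727 128.00569403   6.01743628
  32.32414977  20.27082948] [ 0.71885071  0.2461588  -2.10013441] 0.05875089409537296
```

View pics/d.png

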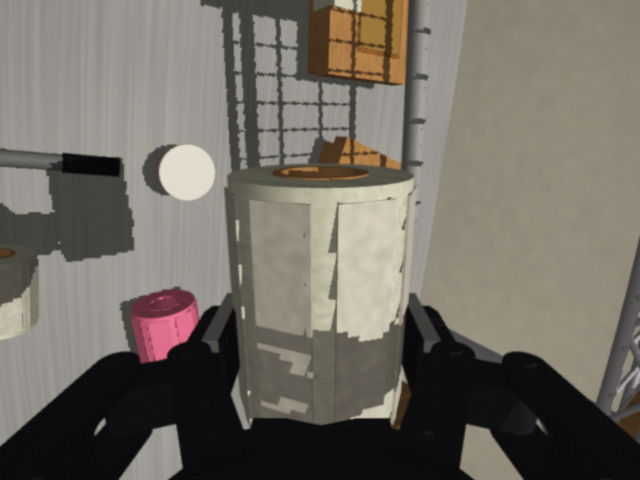

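Run:
```python
from fit import *
o,p=pickle.load(open('d.pkl','rb'))
T=p['tool_from_camera']
def prj(X):
    c=T[:3,3];R=T[:3,:3]
    return cv2.projectPoints(np.atleast_2d(X).astype(float),cv2.Rodrigues(R.T)[0],-R.T@c,p['mtx'],np.array([p['k1'],0,0,0.]))[0].reshape(-1,2)
a=np.arange(60)/60*2*np.pi
im=p['img'].copy()
for gx,gz,col in [(-.019,-.057,(0,0,255)),(-.016,-.059,(0,255,0)),(-.023,-.057,(255,0,0))]:
  for r in (.03,.013):
    q=prj(np.c_[gx+r*np.cos(a),r*np.sin(a),np.full(60,gz)]); print(gx,gz,r,q.min(0),q.max(0))
    cv2.polylines(im,[np.round(q).astype(int)],True,col,1)
cv2.imwrite('pics/d2.png',cv2.resize(im[130:260,200:440],None,fx=3.3,fy=3.3))
```

```text
-0.019 -0.057 0.03 [225.11186532 166.51450132] [414.99174112 194.27273594]
-0.019 -0.057 0.013 [279.70227387 172.00377179] [360.45132286 183.50251664]
-0.016 -0.059 0.03 [226.9392903  160.69129191] [413.16242067 184.34630581]
-0.016 -0.059 0.013 [280.45419922 165.40262561] [359.69545077 175.21785502]
-0.023 -0.057 0.03 [221.96032923 167.69795585] [418.14903321 197.36412844]
-0.023 -0.057 0.013 [278.40870829 173.49149907] [361.75415719 185.74375908]
```

View pics/d2.png

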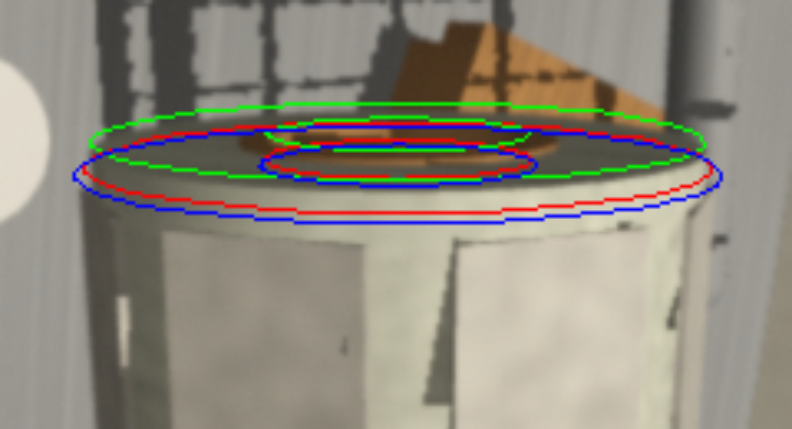

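Run:
```python
from fit import *
o,p=pickle.load(open('d.pkl','rb'))
cv2.imwrite('pics/d3.png',cv2.resize(p['img'][155:205,220:420],None,fx=4,fy=8,interpolation=cv2.INTER_CUBIC))
cv2.imwrite('pics/d4.png',cv2.resize(p['img'][160:440,200:440],None,fx=3,fy=2.1,interpolation=cv2.INTER_CUBIC))
```

```text
(no output)
```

View pics/d3.png

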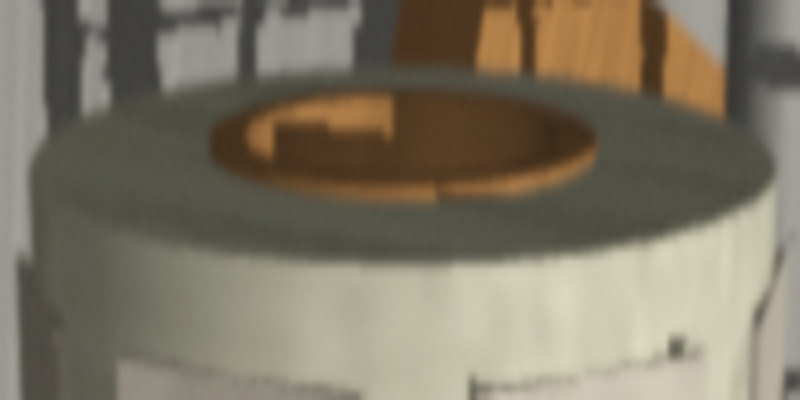

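View pics/d4.png

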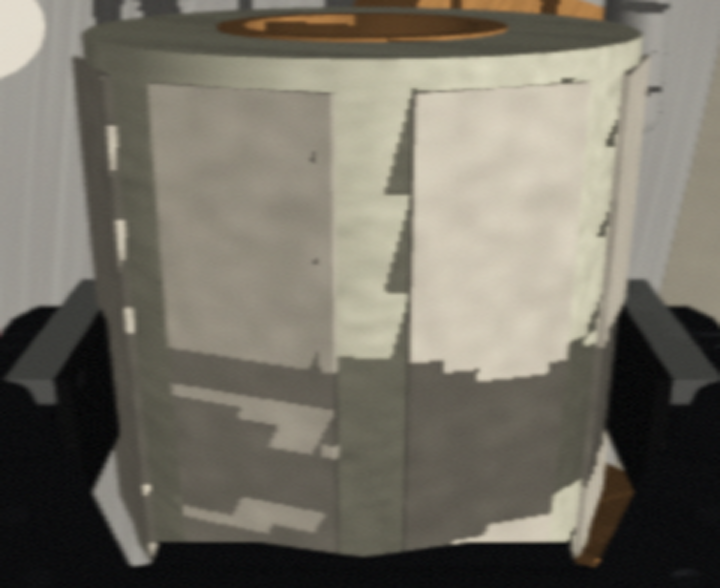

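```bash
cat > rod.py <<'E'
from fit import *
def rodhull(p,x,y,yaw,obs=None,L=.198,z=.2):
    u=np.array([-np.sin(yaw),np.cos(yaw),0]);a=np.arange(40)/40*2*np.pi
    v=np.array([np.cos(yaw),np.sin(yaw),0]);r=np.array([x,y,z]);out=[]
    for s,R in [(0,.008),(L-.008,.008),(L-.005,.0074),(L-.002,.0053),(L,.001)]:
        out.append(r-u*s+R*(np.cos(a)[:,None]*v+np.sin(a)[:,None]*np.array([0,0,1])))
    return proj(p,np.concatenate(out),obs)
def draw(p,x,y,yaw,obs,im,S):
    h=cv2.convexHull(rodhull(p,x,y,yaw,obs).astype(np.float32)).reshape(-1,2)
    return h
E
python3 - <<'E'
from rod import *
o,p=pickle.load(open('d.pkl','rb')); d=pickle.load(open('a2.pkl','rb'))
for nm,P,O,(x,y,w,h,f) in [('w',p,o,(360,0,100,190,3.1)),('s',d['scene'],None,(330,170,100,80,7)),('t',d['top'],None,(275,145,110,40,7))]:
    im=cv2.resize(P['img'][y:y+h,x:x+w],None,fx=f,fy=f,interpolation=cv2.INTER_CUBIC)
    hh=cv2.convexHull(rodhull(P,.631,.0475,np.radians(7.4),O).astype(np.float32)).reshape(-1,2)
    cv2.polylines(im,[np.round((hh-[x,y]+.5)*f).astype(int)],True,(0,0,255),1)
    cv2.imwrite(f'pics/e_{nm}.png',im)
E
```

```text
(no output)
```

View pics/e_w.png

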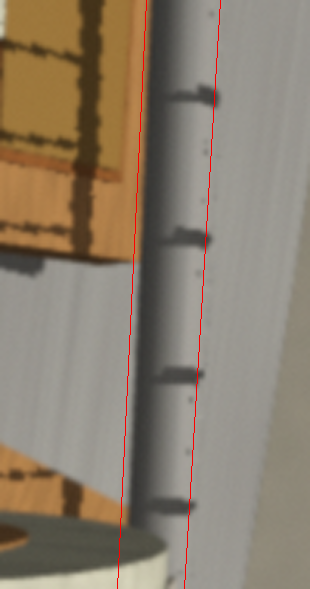

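View pics/e_s.png

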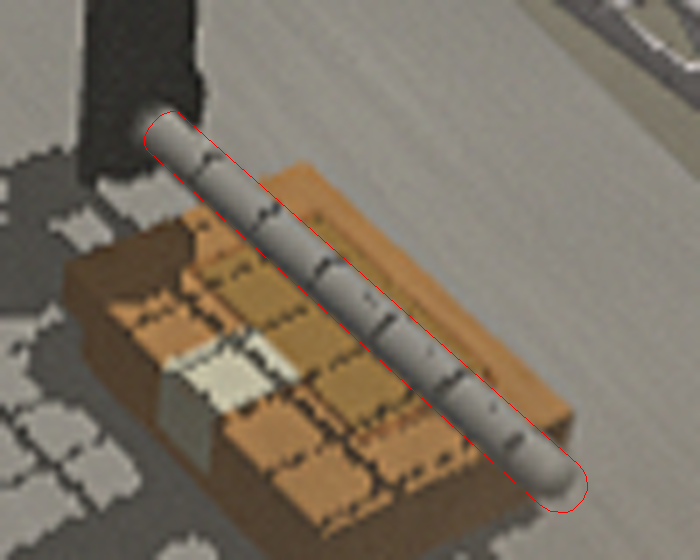

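View pics/e_t.png

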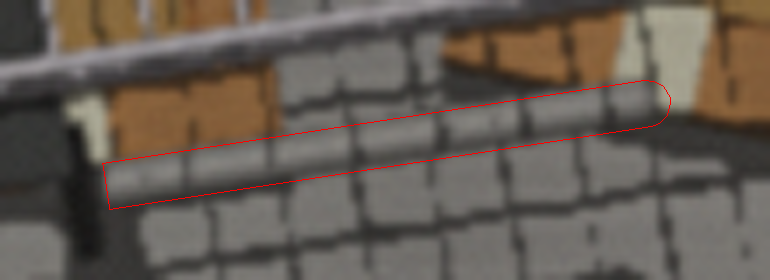

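>>> step_arm([
  [-1,0,-2.96,-3.78,0,0,0.4],
  [-1,0,-2.96,-3.78,0,0,0.4],
  [-1,0,-2.96,-3.78,0,0,0.4],
  [-1,4,-2.96,-3.78,0,0,0.4],
  [-1,4,-2.96,-3.78,0,0,0.4],
  [-1,4,-2.96,-3.78,0,0,0.4],
  [-1,6.45,-2.96,-3.78,0,0,0.4],
  [-1,6.45,-2.96,-3.78,0,0,0.4],
  [-1,6.45,-2.96,-3.78,0,0,0.4],
  [-1,6.45,-2.96,-3.78,0,0,0.4],
])

```text
t: 6.02
tool_pos: [0.6051, -0.1969, 0.2452]
orientation: [[0.576, 0.808, 0.128], [0.062, 0.113, -0.992], [-0.815, 0.579, 0.015]]
wrist_force: [-0.0, 0.3, -2.0]
grip_width: 0.0587
```

```bash
cat > look.py <<'E'
import sys
from rod import *
from workcell import env,eyes,spotter
def look(tag,root=(.6315,.0515,np.radians(7.8)),cams=('wrist','scene')):
    o=env.get_obs(); d={n:eyes.read_camera(n) for n in cams}
    print(o['t'],'tcp',o['tool_pos'].round(4),'a',o['orientation'][:,0].round(3),'z',o['orientation'][:,2].round(4),'q',o['qpos'].round(1),'F',o['wrist_force'].round(1),'w',round(o['grip_width'],4))
    for n,p in d.items():
        cv2.imwrite(f'pics/{tag}_{n}.png',p['img'])
        O=o if n=='wrist' else None
        im=p['img'].copy()
        try:
            hh=cv2.convexHull(rodhull(p,*root,O).astype(np.float32)).reshape(-1,2)
            cv2.polylines(im,[np.round(hh*16).astype(int)],True,(0,0,255),1,cv2.LINE_AA,4)
        except Exception as e: print(e)
        cv2.imwrite(f'pics/{tag}_{n}_o.png',im)
    pickle.dump((o,d),open(tag+'.pkl','wb'))
    return o,d
if __name__=='__main__': look(sys.argv[1])
E
python3 look.py f
```

```text
6.0167 tcp [ 0.6051 -0.1969  0.2452] a [ 0.576  0.062 -0.815] z [ 0.128  -0.9917  0.0149] q [-76.2 -23.4  89.9 120.3  18.2  27.5  14.4] F [-0.   0.3 -2. ] w 0.0587
```

View pics/f_wrist_o.png

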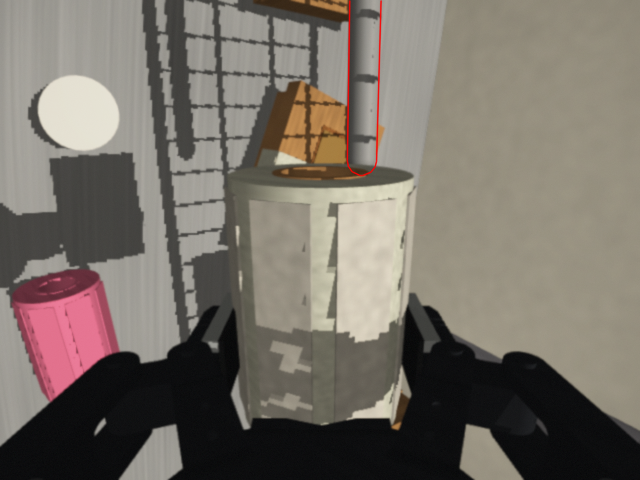

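View pics/f_scene_o.png

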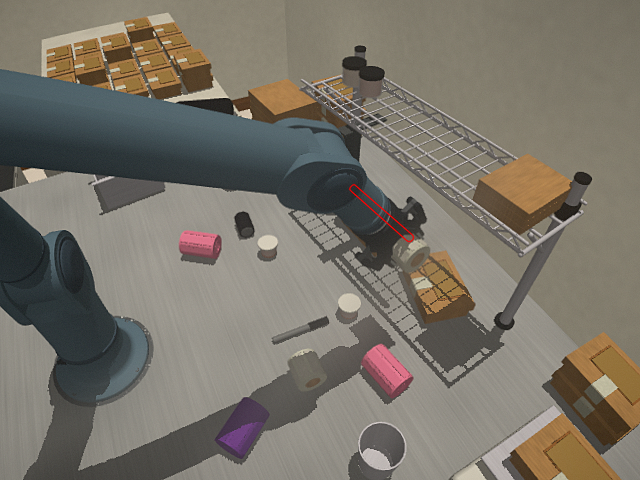

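```bash
cat > kin.py <<'E'
import numpy as np, itertools,pickle
from scipy.spatial.transform import Rotation as Ro
AL=np.radians([0,-90,90,90,90,90,-90]);A=np.array([0,0,0,.0525,.0775,0,.076]);D=np.array([.267,0,.293,0,.3425,0,.097])
def mdh(al,a,d,th):
    ca,sa,c,s=np.cos(al),np.sin(al),np.cos(th),np.sin(th)
    return np.array([[c,-s,0,a],[s*ca,c*ca,-sa,-d*sa],[s*sa,c*sa,ca,d*ca],[0,0,0,1]])
def fk(q,A=A,D=D):
    T=np.eye(4)
    for i in range(7): T=T@mdh(AL[i],A[i],D[i],q[i])
    return T
E
python3 - <<'E'
from kin import *
data=[([-72.926,21.939,2.515,91.553,-1.026,66.532,-2.859],[0.25025403,0.59884446,0.2298486],np.array([[-9.17948024e-04,3.85536884e-01,9.22691968e-01],[-2.54999619e-03,9.22688455e-01,-3.85537953e-01],[-9.99996327e-01,-2.70676481e-03,1.36137544e-04]]))]
for f in 'cd':
    o,_=pickle.load(open(f+'.pkl','rb')); data.append((o['qpos'],o['tool_pos'],o['orientation']))
o,_=pickle.load(open('f.pkl','rb')); data.append((o['qpos'],o['tool_pos'],o['orientation']))
pickle.dump(data,open('kd.pkl','wb'))
for q,t,R in data: 
    T=fk(np.radians(q)); print(np.round(T,3)[:3].tolist()); print(np.array(t).round(3),np.array(R).round(3).tolist())
# invariants: relative rotation angle between poses & distances of wrist
best=[]
for s in itertools.product([1,-1],repeat=7):
    e=0
    Rs=[fk(np.radians(np.array(q))*s)[:3,:3] for q,_,_ in data]
    # R_meas = B R_fk X ; compare angle of relative rotations invariant to B and X
    for i in range(4):
        for j in range(i):
            a=Ro.from_matrix(Rs[i].T@Rs[j]).magnitude(); b=Ro.from_matrix(data[i][2].T@data[j][2]).magnitude(); e+=(a-b)**2
    best.append((e,s))
print(sorted(best)[:6])
E
```

```text
[[0.384, -0.923, 0.018, 0.192], [-0.922, -0.385, -0.051, -0.555], [0.054, 0.003, -0.999, 0.38]]
[0.25  0.599 0.23 ] [[-0.001, 0.386, 0.923], [-0.003, 0.923, -0.386], [-1.0, -0.003, 0.0]]
[[0.35, -0.05, 0.935, 0.42], [-0.159, -0.987, 0.007, -0.004], [0.923, -0.151, -0.353, 0.849]]
[ 0.433 -0.041  0.17 ] [[-0.004, 0.992, 0.126], [-0.001, 0.126, -0.992], [-1.0, -0.004, 0.0]]
[[-0.227, 0.384, 0.895, 0.163], [-0.21, -0.917, 0.34, 0.246], [0.951, -0.111, 0.288, 0.951]]
[ 0.519 -0.159  0.281] [[0.566, 0.814, 0.13], [0.075, 0.106, -0.992], [-0.821, 0.571, -0.001]]
[[0.04, 0.386, 0.921, 0.335], [-0.115, -0.914, 0.388, 0.325], [0.993, -0.121, 0.008, 0.832]]
[ 0.605 -0.197  0.245] [[0.576, 0.808, 0.128], [0.062, 0.113, -0.992], [-0.815, 0.579, 0.015]]
[(2.6777806628019182e-06, (-1, 1, -1, -1, 1, 1, 1)), (2.6777806628019182e-06, (1, -1, 1, 1, -1, -1, -1)), (2.6777806628029453e-06, (-1, -1, -1, 1, 1, -1, 1)), (2.6777806628029453e-06, (1, 1, 1, -1, -1, 1, -1)), (0.2378784144510092, (-1, 1, -1, -1, 1, -1, -1)), (0.2378784144510092, (1, -1, 1, 1, -1, 1, 1))]
```

Run:
```python
from kin import *
from scipy.optimize import least_squares
data=pickle.load(open('kd.pkl','rb'))
for s in [(-1,1,-1,-1,1,1,1),(1,-1,1,1,-1,-1,-1),(-1,-1,-1,1,1,-1,1),(1,1,1,-1,-1,1,-1)]:
    Q=[np.radians(np.array(q))*s for q,_,_ in data]
    R0=fk(Q[0])[:3,:3]
    # find B,X with B R X=M
    def f(p):
        A=np.array([0,0,0,p[0],p[1],0,p[2]]);D=np.array([p[3],0,p[4],0,p[5],0,p[6]])
        B=Ro.from_rotvec(p[7:10]).as_matrix();X=Ro.from_rotvec(p[10:13]).as_matrix();e=[]
        for q,(_,t,R) in zip(Q,data):
            T=fk(q,A,D); e+=list(B@T[:3,3]-t); e+=list(((B@T[:3,:3]@X-R)*.3).ravel())
        return np.array(e)
    best=None
    for k in range(24):
        r=np.random.default_rng(k); p0=np.r_[.0525,.0775,.076,.267,.293,.3425,.27,Ro.random(random_state=k).as_rotvec(),Ro.random(random_state=k+99).as_rotvec()]
        z=least_squares(f,p0)
        if best is None or z.cost<best.cost: best=z
    print(s,best.cost,best.x.round(4))
    print(np.abs(best.fun).max())
```

```text
(-1, 1, -1, -1, 1, 1, 1) 0.00019467486024120763 [ 0.0383  0.0191  0.0235  0.3433  0.457  -0.5247 -0.3141  0.0207 -0.0194
 -0.062  -1.2715  1.1682  1.2329]
0.008011038299752974
(1, -1, 1, 1, -1, -1, -1) 0.0001946748602412073 [ 0.0383  0.0191  0.0235 -0.3433 -0.457   0.5247  0.3141  3.1607 -0.098
  0.0306  1.1688 -1.2144  1.1506]
0.00801103802401806
(-1, -1, -1, 1, 1, -1, 1) 0.00019467486024121007 [-0.0383 -0.0191 -0.0235  0.3433  0.457  -0.5247 -0.3141 -0.0298 -0.032
  3.0793 -2.3448 -2.5523  2.3819]
0.008011038372526355
(1, 1, 1, -1, -1, 1, -1) 0.00019467486024120877 [-0.0383 -0.0191 -0.0235 -0.3433 -0.457   0.5247  0.3141  0.0967  3.1206
  0.0324  2.3966  2.3067  2.4716]
0.008011037978601506
```

>>> step_arm([
  [-1,-4,0,2.5,0,0,0],
  [-1,-4,0,2.5,0,0,0],
  [-1,-4,0,2.5,-4.45,34.7,0],
  [-1,-4,0,2.5,-4.45,34.7,0],
  [-1,-4,0,2.5,-4.45,34.7,0],
])

```text
t: 6.53
tool_pos: [0.4998, -0.2022, 0.3082]
orientation: [[0.25, 0.96, 0.123], [0.024, 0.121, -0.992], [-0.968, 0.251, 0.007]]
wrist_force: [1.2, -2.1, -4.2]
grip_width: 0.0588
```

```bash
cat > log.py <<'E'
import pickle
from workcell import env
o=env.get_obs(); d=pickle.load(open('kd.pkl','rb')); d.append((o['qpos'],o['tool_pos'],o['orientation'])); pickle.dump(d,open('kd.pkl','wb'))
print(o['t'],o['tool_pos'].round(4),o['orientation'].round(3).tolist(),o['qpos'].round(1),o['wrist_force'].round(1),o['grip_width'])
E
python3 log.py
```

```text
6.5333 [ 0.4998 -0.2022  0.3082] [[0.25, 0.96, 0.123], [0.024, 0.121, -0.992], [-0.968, 0.251, 0.007]] [-54.2 -14.1  68.6 113.1   9.4  58.7  18.6] [ 1.2 -2.1 -4.2] 0.058794477566896645
```

>>> step_arm([
  [-1,0,0,0,-1.8,14.4,0],
  [-1,0,0,0,-1.8,14.4,0],
  [-1,0,0,0,-1.8,14.4,0],
])

```text
t: 6.78
tool_pos: [0.5014, -0.1984, 0.3121]
orientation: [[0.039, 0.991, 0.131], [-0.013, 0.132, -0.991], [-0.999, 0.037, 0.018]]
wrist_force: [-1.5, 0.7, 2.5]
grip_width: 0.0586
```

```bash
python3 log.py
```

```text
6.7833 [ 0.5014 -0.1984  0.3121] [[0.039, 0.991, 0.131], [-0.013, 0.132, -0.991], [-0.999, 0.037, 0.018]] [-82.3 -19.6  88.5 105.3  21.   73.9   8.4] [-1.5  0.7  2.5] 0.05863132823915927
```

>>> step_arm([
  [-1,0,-4,0,0,0,0],
  [-1,0,-4,0,0,0,0],
  [-1,0,-4,0,0,0,0],
])

```text
t: 7.03
tool_pos: [0.4841, -0.2864, 0.3196]
orientation: [[0.063, 0.988, 0.139], [-0.01, 0.14, -0.99], [-0.998, 0.061, 0.018]]
wrist_force: [0.1, 0.3, -0.9]
grip_width: 0.0591
```

```bash
python3 log.py
```

```text
7.0333 [ 0.4841 -0.2864  0.3196] [[0.063, 0.988, 0.139], [-0.01, 0.14, -0.99], [-0.998, 0.061, 0.018]] [-76.9 -23.6  90.  102.5  24.1  74.9  16. ] [ 0.1  0.3 -0.9] 0.05909883625905341
```

```bash
cat > fitkin.py <<'E'
from kin import *
from scipy.optimize import least_squares
s=np.array([-1,1,-1,-1,1,1,1])
data=pickle.load(open('kd.pkl','rb'))
# generic: joint axes dirs as in xArm (in zero pose), link offset vectors l_i (3 each), expressed in frame after joint i
def fkg(q,L,rots=False):
    T=np.eye(4); fr=[]
    T[:3,3]=L[0]
    for i in range(7):
        M=np.eye(4);M[:3,:3]=mdh(AL[i],0,0,q[i]*s[i])[:3,:3]; T=T@M
        fr.append(T.copy())
        M=np.eye(4);M[:3,3]=L[i+1];T=T@M
    return (T,fr) if rots else T
def f(p,reg=True):
    L=np.zeros((8,3)); L[:,:]=p[:24].reshape(8,3)
    th=p[24]; B=Ro.from_euler('z',th).as_matrix(); X=Ro.from_rotvec(p[25:28]).as_matrix(); e=[]
    for q,t,R in data:
        T=fkg(np.radians(np.array(q)),L); e+=list((B@T[:3,3]-t)); e+=list(((B@T[:3,:3]@X-R)*.2).ravel())
    if reg: e+=list(p[:24]*.003)
    return np.array(e)
if __name__=='__main__':
    best=None
    for k in range(12):
        p0=np.r_[np.zeros(24),[0,np.pi/2,np.pi,-np.pi/2][k%4],Ro.random(random_state=k).as_rotvec()]
        z=least_squares(f,p0)
        if best is None or z.cost<best.cost: best=z
    print(best.cost,best.x[24:].round(3)); print(best.x[:24].reshape(8,3).round(4)); n=len(data)
    print(np.abs(f(best.x,False)).reshape(n,12).max(1))
    pickle.dump(best.x,open('kp.pkl','wb'))
E
python3 fitkin.py
```

```text
1.822320344991893e-06 [ 6.283  2.419 -2.419 -2.418]
[[ 0.0011 -0.0013  0.1502]
 [-0.0016 -0.0104  0.1502]
 [ 0.0018 -0.2462 -0.0104]
 [ 0.0012 -0.0102  0.2462]
 [ 0.0019  0.253   0.0102]
 [-0.0005  0.0004 -0.253 ]
 [-0.0003 -0.1619 -0.0004]
 [ 0.0011 -0.0021 -0.1619]]
[4.58819603e-04 7.68873278e-05 8.15415891e-05 6.30930871e-05
 1.20261294e-04 7.60444210e-05 7.59514818e-05]
```

```bash
cat > sim.py <<'E'
from fitkin import *
P=pickle.load(open('kp.pkl','rb')); LL=P[:24].reshape(8,3); Bm=Ro.from_euler('z',P[24]).as_matrix(); Xm=Ro.from_rotvec(P[25:28]).as_matrix()
LO=np.radians([-149.38,-23.57,-84.95,0,-89.99,3.08,-163.45]);HI=np.radians([149.38,123.04,90,143.3,269.99,112.72,163.45])
def FK(q):
    T=fkg(q,LL); return Bm@T[:3,3],Bm@T[:3,:3]@Xm
def J(q):
    t0,R0=FK(q);out=np.zeros((6,7))
    for i in range(7):
        d=np.zeros(7);d[i]=1e-5;t,R=FK(q+d);out[:3,i]=(t-t0)/1e-5;out[3:,i]=Ro.from_matrix(R@R0.T).as_rotvec()/1e-5
    return out
def err(q,t,R):
    t0,R0=FK(q);return np.r_[t-t0,Ro.from_matrix(R@R0.T).as_rotvec()]
def pinvstep(q,t,R,n=5,lam=1e-3,mid=None,g=0):
    for _ in range(n):
        e=err(q,t,R);j=J(q)
        dq=j.T@np.linalg.solve(j@j.T+lam**2*np.eye(6),e)
        if g: 
            N=np.eye(7)-np.linalg.pinv(j)@j; dq+=N@(g*(mid-q))
        q=np.clip(q+dq,LO,HI)
    return q
def path(q,t1,R1,n=12,rot_rows=None,**k):
    t0,R0=FK(q);rv=Ro.from_matrix(R1@R0.T).as_rotvec();L=[q]
    for i in range(1,n+1):
        s=i/n;q=pinvstep(q,t0+(t1-t0)*s,Ro.from_rotvec(rv*s).as_matrix()@R0,**k);L.append(q)
    return q,L
E
python3 - <<'E'
from sim import *
d=data
q0=np.radians(d[0][0]);
for k in [dict(),dict(lam=.05),dict(mid=np.radians([0,50,2.5,71,90,58,0]),g=.05)]:
    q=q0
    out=[]
    for i in [1,2,3]:
        q,_=path(q,np.array(d[i][1]),np.array(d[i][2]),16,**k); out.append(np.degrees(q).round(1).tolist())
    print(k);[print(x) for x in out]
print('actual');[print(np.round(d[i][0],1)) for i in range(7)]
E
```

```text
{}
[-36.8, 1.8, 37.8, 124.6, -1.3, 54.2, 9.0]
[-34.1, -17.9, 49.8, 127.9, -1.5, 31.9, 26.7]
[-77.8, -14.7, 90.0, 120.7, -3.7, 26.0, 33.2]
{'lam': 0.05}
[-36.8, 1.8, 37.8, 124.6, -1.3, 54.2, 9.0]
[-34.1, -17.9, 49.8, 127.9, -1.4, 31.9, 26.6]
[-76.9, -13.9, 90.0, 120.8, -5.5, 26.2, 34.6]
{'mid': array([0.        , 0.87266463, 0.04363323, 1.23918377, 1.57079633,
       1.01229097, 0.        ]), 'g': 0.05}
[1.6, 2.8, -1.8, 123.1, 0.2, 54.3, 7.0]
[-12.5, -11.5, 31.9, 127.4, -18.0, 32.5, 40.6]
[16.0, 5.3, 6.7, 118.3, -36.0, 29.3, 57.6]
actual
[-72.9  21.9   2.5  91.6  -1.   66.5  -2.9]
[-41.9   1.8  43.1 124.8  -1.4  54.2   9.2]
[-40.  -21.1  54.  128.    6.   32.3  20.3]
[-76.2 -23.4  89.9 120.3  18.2  27.5  14.4]
[-54.2 -14.1  68.6 113.1   9.4  58.7  18.6]
[-82.3 -19.6  88.5 105.3  21.   73.9   8.4]
[-76.9 -23.6  90.  102.5  24.1  74.9  16. ]
```

```bash
cat > tgt.py <<'E'
from sim import *
yaw=np.radians(7.8);root=np.array([.6315,.0515,.2]);u=np.array([-np.sin(yaw),np.cos(yaw),0]);v=np.array([np.cos(yaw),np.sin(yaw),0])
def Rlean(deg):
    t=np.radians(deg);a=np.sin(t)*v-np.cos(t)*np.array([0,0,1]);z=-u;y=np.cross(z,a);return np.c_[a,y,z]
def tcp(s,deg,gx=-.0165,gz=-.0128):   # roll centre at distance s from root
    R=Rlean(deg);C=root-u*s;return C-R@np.array([gx,0,gz]),R
def margin(q): return np.degrees(np.minimum(q-LO,HI-q))
E
python3 - <<'E'
from tgt import *
for lean in (25,35,45):
    for s in (.275,.045):
        t,R=tcp(s,lean);sol=[]
        for k in range(40):
            r=np.random.default_rng(k);q=LO+(HI-LO)*r.random(7); q[2]=r.uniform(-1.4,1.5)
            for _ in range(3): q=pinvstep(q,t,R,20,lam=.02)
            e=err(q,t,R)
            if np.linalg.norm(e)<1e-3: sol.append(q)
        sol.sort(key=lambda q:-margin(q).min())
        print(lean,s,len(sol)); [print('   ',np.degrees(q).round(0),margin(q).min().round(1)) for q in sol[:4]]
E
```

```text
25 0.275 17
    [-19.  28.  50. 105. -52.  45.  66.] 38.1
    [-19.  29.  51. 105. -53.  46.  67.] 37.5
    [ 56.  27. -43. 101.  12.  36.  19.] 32.9
    [ 55.  27. -42. 101.  11.  36.  20.] 32.8
25 0.045 27
    [ 43.  19. -51. 113.  25.  32. -14.] 28.7
    [ 42.  19. -50. 113.  24.  32. -14.] 28.6
    [ 41.  18. -49. 113.  23.  31. -13.] 28.4
    [ 35.  16. -41. 113.  17.  30.  -8.] 27.3
35 0.275 26
    [ -1.  20.  28. 110. -57.  33.  76.] 29.5
    [ 31.  19.  -9. 109. -35.  26.  59.] 22.4
    [ 72.  33. -61. 107.  25.  25.  11.] 22.4
    [ 35.  19. -13. 109. -32.  25.  57.] 21.8
35 0.045 25
    [-56.  16.  61. 123. -57.  22.  57.] 19.0
    [ 60.  24. -70. 119.  53.  23. -37.] 15.1
    [-42.  12.  44. 123. -43.  18.  45.] 14.7
    [ 48.  17. -54. 120.  33.  18. -22.] 14.5
45 0.275 23
    [ 35.  19. -11. 114. -69.  21.  95.] 18.0
    [ 49.  21. -27. 114. -58.  17.  87.] 13.8
    [ 21.  18.   5. 115. -76.  25.  99.] 13.7
    [ 50.  21. -29. 114. -57.  17.  86.] 13.5
45 0.045 4
    [-67.  26.  77. 130. 257.  30.  96.] 12.8
    [ 62.  23. -69. 125.  92.  13. -75.] 10.4
    [  5.   9.  -6. 127. 255.   4. 111.] 1.2
    [-69.  50.  89. 130. 251.  53.  89.] 0.7
```

```bash
cat > search.py <<'E'
from tgt import *
import sys
def go(q,t,R):
    t0,R0=FK(q);d=np.linalg.norm(t-t0);an=np.degrees(Ro.from_matrix(R@R0.T).magnitude())
    n=max(1,int(np.ceil(max(d/.04,an/7))))
    q,L=path(q,t,R,n,lam=1e-2); ok=np.linalg.norm(err(q,t,R))<3e-3
    return q,min(margin(x).min() for x in L[1:]),ok,n
if __name__=='__main__':
    q0=np.radians(data[-1][0]); best=[]
    rng=np.random.default_rng(int(sys.argv[1]))
    for it in range(400):
        q=q0;W=[];tot=0;bad=False;m=99
        for k in range(rng.integers(1,4)):
            az=np.radians(rng.uniform(-60,80));r=rng.uniform(.42,.62);z=rng.uniform(.3,.5)
            x=r*np.cos(az);y=r*np.sin(az)
            if x>.5: continue
            yw=rng.uniform(-60,60); ln=rng.uniform(-10,20)
            R=Ro.from_euler('z',yw,degrees=True).as_matrix()@Rlean(ln)
            t=np.array([x,y,z]);q,mm,ok,n=go(q,t,R);W.append((t.round(3),round(yw),round(ln)));tot+=n
            if not ok: bad=True;break
        if bad or not W: continue
        mlast=99
        for t,R in [((.5,-.235,.25),Rlean(0)),(tcp(.275,30)[0]-np.array([.08,0,0]),Rlean(30)),tcp(.275,30),tcp(.045,30)]:
            q,mm,ok,n=go(q,np.array(t),R);tot+=n;mlast=min(mlast,mm)
            if not ok: bad=True;break
        if bad: continue
        best.append((min(mlast,12)-tot*.1,mlast,tot,W,np.degrees(q).round()))
    best.sort(key=lambda b:-b[0])
    for b in best[:4]: print(b)
E
for i in 1 2 3 4; do python3 search.py $i & done; wait
```

```text
(8.7, np.float64(14.486435074716143), 33, [(array([0.478, 0.094, 0.377]), -49, 7)], array([-49.,  15.,  54., 120., -40.,  26.,  40.]))
(8.3, np.float64(18.98230625668202), 37, [(array([0.474, 0.16 , 0.423]), -36, -5)], array([-50.,  15.,  54., 120., -40.,  26.,  41.]))
(8.2, np.float64(14.105025436835), 38, [(array([0.477, 0.192, 0.455]), -56, 11)], array([-48.,  15.,  52., 120., -39.,  25.,  40.]))
(np.float64(8.152825703142351), np.float64(11.752825703142351), 36, [(array([0.438, 0.139, 0.399]), -45, 4)], array([-49.,  15.,  54., 120., -40.,  26.,  40.]))
(8.5, np.float64(13.136369604936071), 35, [(array([0.449, 0.13 , 0.375]), -5, -8)], array([-52.,  16.,  57., 120., -42.,  26.,  43.]))
(8.3, np.float64(15.189485132192376), 37, [(array([0.402, 0.161, 0.31 ]), -35, -6)], array([-50.,  15.,  54., 120., -40.,  26.,  41.]))
(8.3, np.float64(13.954607728245625), 37, [(array([0.418, 0.174, 0.327]), -34, 0)], array([-50.,  15.,  54., 120., -40.,  26.,  41.]))
(8.3, np.float64(12.827833788798348), 37, [(array([0.44 , 0.143, 0.424]), -30, -1)], array([-50.,  16.,  55., 120., -41.,  26.,  4
[... 485 characters left out ...]
534928587127), 33, [(array([0.494, 0.111, 0.303]), -41, 17)], array([-49.,  15.,  53., 120., -39.,  26.,  40.]))
(9.2, np.float64(22.15681014591302), 28, [(array([ 0.329, -0.28 ,  0.347]), -11, -5), (array([ 0.5  , -0.136,  0.416]), -28, -1)], array([-48.,  15.,  52., 120., -38.,  25.,  39.]))
(8.7, np.float64(12.437852557137543), 33, [(array([0.454, 0.079, 0.303]), -12, -6)], array([-51.,  16.,  56., 120., -42.,  26.,  42.]))
(8.6, np.float64(17.199217979758902), 34, [(array([0.47 , 0.138, 0.329]), -52, 5)], array([-49.,  15.,  53., 120., -39.,  25.,  40.]))
(8.2, np.float64(17.366788733719893), 38, [(array([0.493, 0.144, 0.479]), -56, 1)], array([-49.,  15.,  53., 120., -39.,  25.,  40.]))
```

>>> step_arm([
  [-1,-0.56,17.4,3.2,0,3,-35],
  [-1,-0.56,17.4,3.2,0,3,-35],
  [-1,-0.56,17.4,3.2,0,3,-35],
  [-1,-0.56,17.4,3.2,0,3,-35],
  [-1,-0.56,17.4,3.2,0,3,-35],
  [-1,-0.56,17.4,3.2,0,3,-35],
  [-1,-0.56,17.4,3.2,0,3,-35],
  [-1,-0.56,17.4,3.2,0,3,-35],
  [-1,-0.56,17.4,3.2,0,3,-35],
  [-1,-0.56,17.4,3.2,0,3,-35],
  [-1,-0.56,17.4,3.2,0,3,-35],
  [-1,-0.56,17.4,3.2,0,3,-35],
  [-1,-0.56,17.4,3.2,0,3,-35],
])

```text
t: 8.12
tool_pos: [0.4685, 0.1526, 0.3974]
orientation: [[-0.003, 0.892, -0.452], [-0.028, -0.451, -0.892], [-1.0, 0.01, 0.026]]
wrist_force: [1.0, -1.4, -1.9]
grip_width: 0.0586
```

```bash
python3 log.py
cat > plan.py <<'E'
from search import *
from workcell import env
def show(wps,q=None):
    o=env.get_obs(); 
    if q is None: q=np.radians(o['qpos'])
    for t,R in wps:
        t0,R0=FK(q);print('shift/25mm',((np.array(t)-t0)/.025).round(2),'turn',np.degrees(Ro.from_matrix(R@R0.T).as_rotvec()).round(1),end=' ')
        q,mm,ok,n=go(q,np.array(t),R);print('rows',n,'margin',round(mm,1),ok,np.degrees(q).round())
    return q
E
python3 - <<'E'
from plan import *
show([((.5,-.235,.25),Rlean(0)),(tcp(.275,30)[0]-np.array([.08,0,0]),Rlean(30)),tcp(.275,30),tcp(.045,30)])
E
```

```text
8.1167 [0.4685 0.1526 0.3974] [[-0.003, 0.892, -0.452], [-0.028, -0.451, -0.892], [-1.0, 0.01, 0.026]] [-70.1  -3.8  44.8 100.5   4.1  83.  -52.7] [ 1.  -1.4 -1.9] 0.058592970757226415
shift/25mm [  1.19 -15.54  -5.88] turn [ 1.6  0.3 34.6] rows 11 margin 16.7 True [-34.  19.  65. 106. -18.  67.  46.]
shift/25mm [ 3.95  0.1  -2.57] turn [  4.1 -29.7   0. ] rows 5 margin 25.9 True [-17.  17.  49. 117. -53.  38.  75.]
shift/25mm [3.2 0.  0. ] turn [-0.  0. -0.] rows 3 margin 29.1 True [-15.  25.  46. 108. -57.  41.  72.]
shift/25mm [-1.25  9.11  0.  ] turn [-0.  0. -0.] rows 6 margin 22.8 True [-50.  16.  55. 120. -41.  26.  41.]
```

>>> step_arm([
  [-1,1.2,-15.54,-5.88,1.6,0.3,34.6],
  [-1,1.2,-15.54,-5.88,1.6,0.3,34.6],
  [-1,1.2,-15.54,-5.88,1.6,0.3,34.6],
  [-1,1.2,-15.54,-5.88,1.6,0.3,34.6],
  [-1,1.2,-15.54,-5.88,1.6,0.3,34.6],
  [-1,1.2,-15.54,-5.88,1.6,0.3,34.6],
  [-1,1.2,-15.54,-5.88,1.6,0.3,34.6],
  [-1,1.2,-15.54,-5.88,1.6,0.3,34.6],
  [-1,1.2,-15.54,-5.88,1.6,0.3,34.6],
  [-1,1.2,-15.54,-5.88,1.6,0.3,34.6],
  [-1,1.2,-15.54,-5.88,1.6,0.3,34.6],
  [-1,1.2,-15.54,-5.88,1.6,0.3,34.6],
  [-1,1.2,-15.54,-5.88,1.6,0.3,34.6],
])

```text
t: 9.2
tool_pos: [0.4961, -0.2424, 0.2507]
orientation: [[-0.004, 0.993, 0.121], [0.002, 0.121, -0.993], [-1.0, -0.004, -0.002]]
wrist_force: [0.3, 0.7, -2.4]
grip_width: 0.0588
```

```bash
python3 log.py
python3 - <<'E'
from plan import *
show([(tcp(.275,30)[0]-np.array([.08,0,0]),Rlean(30)),tcp(.275,30),tcp(.045,30)])
E
```

```text
9.2 [ 0.4961 -0.2424  0.2507] [[-0.004, 0.993, 0.121], [0.002, 0.121, -0.993], [-1.0, -0.004, -0.002]] [-34.2  20.2  68.  106.  -20.2  67.7  47.5] [ 0.3  0.7 -2.4] 0.05882870696664579
shift/25mm [ 4.13  0.41 -2.57] turn [  3.8 -30.    0.8] rows 5 margin 23.4 True [-19.  17.  51. 117. -54.  38.  76.]
shift/25mm [3.2 0.  0. ] turn [ 0.  0. -0.] rows 3 margin 29.0 True [-17.  26.  48. 108. -58.  41.  73.]
shift/25mm [-1.25  9.11  0.  ] turn [-0.  0. -0.] rows 6 margin 23.3 True [-52.  16.  57. 120. -42.  26.  43.]
```

>>> step_arm([
  [-1,4.13,0.41,-2.57,3.8,-30,0.8],
  [-1,4.13,0.41,-2.57,3.8,-30,0.8],
  [-1,4.13,0.41,-2.57,3.8,-30,0.8],
  [-1,4.13,0.41,-2.57,3.8,-30,0.8],
  [-1,4.13,0.41,-2.57,3.8,-30,0.8],
  [-1,4.13,0.41,-2.57,3.8,-30,0.8],
  [-1,7.33,0.41,-2.57,3.8,-30,0.8],
  [-1,7.33,0.41,-2.57,3.8,-30,0.8],
  [-1,7.33,0.41,-2.57,3.8,-30,0.8],
  [-1,7.33,0.41,-2.57,3.8,-30,0.8],
])

```text
t: 10.03
tool_pos: [0.6867, -0.2241, 0.1886]
orientation: [[0.499, 0.853, 0.152], [0.072, 0.134, -0.988], [-0.864, 0.504, 0.005]]
wrist_force: [-1.4, 0.4, -1.6]
grip_width: 0.0586
```

```bash
python3 look.py g
```

```text
10.0333 tcp [ 0.6867 -0.2241  0.1886] a [ 0.499  0.072 -0.864] z [ 0.1522 -0.9883  0.0053] q [-16.5  25.8  46.6 107.4 -57.6  40.7  72.8] F [-1.4  0.4 -1.6] w 0.0586
```

View pics/g_wrist_o.png

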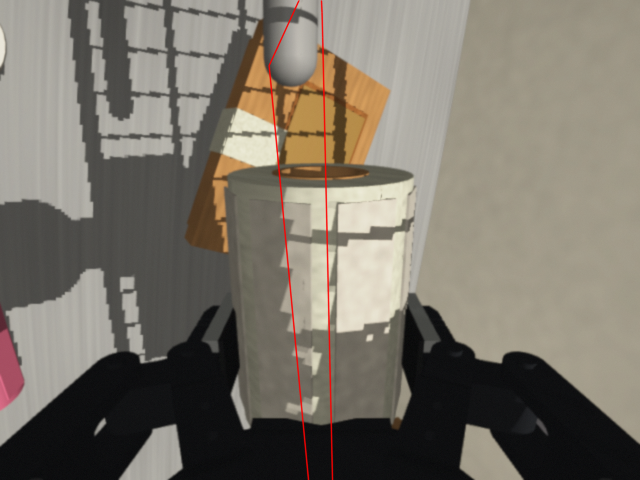

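View pics/g_scene_o.png

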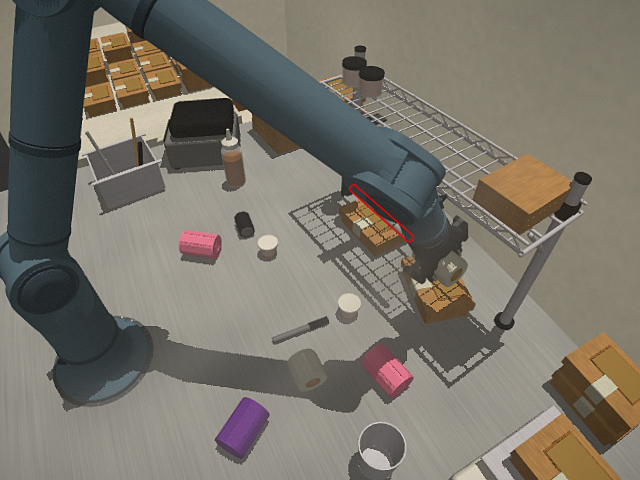

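Run:
```python
from h import *
o,d=pickle.load(open('g.pkl','rb'));p=d['wrist']
cv2.imwrite('pics/g2.png',cv2.resize(p['img'][0:100,240:350],None,fx=6,fy=6,interpolation=cv2.INTER_CUBIC))
```

```text
(no output)
```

View pics/g2.png

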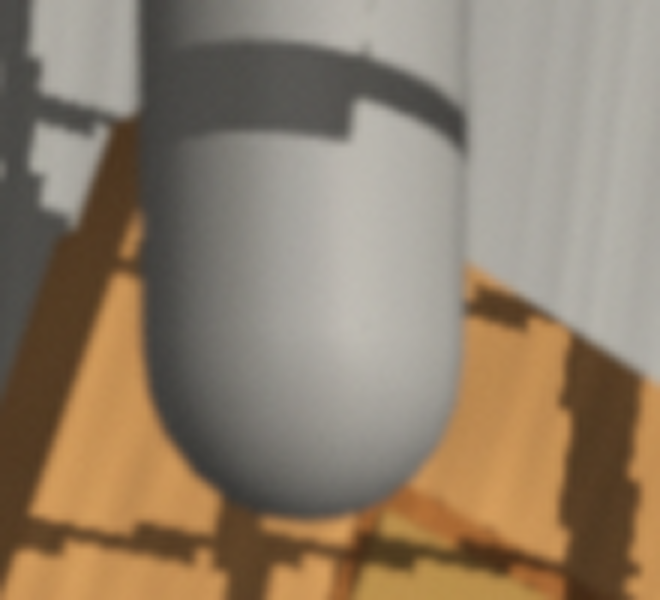

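```bash
cat > rel.py <<'E'
from h import *
from scipy.optimize import least_squares
def solve(o,p,left,right,tip,zfix=None):
    """left/right: list of (row,u); tip row"""
    def contour(x):
        tx,ty,tz,yaw=x
        u=np.array([-np.sin(yaw),np.cos(yaw),0]);v=np.array([np.cos(yaw),np.sin(yaw),0]);a=np.arange(72)/72*2*np.pi
        pts=[]
        for s,R in [(0,.0005),(.001,.0039),(.002,.0053),(.003,.0062),(.005,.0074),(.008,.008),(.05,.008)]:
            pts.append(np.array([tx,ty,tz])+u*s+R*(np.cos(a)[:,None]*v+np.sin(a)[:,None]*np.array([0,0,1])))
        return cv2.convexHull(proj(p,np.concatenate(pts),o).astype(np.float32)).reshape(-1,2)
    def edge(h,row):
        n=len(h);X=[]
        for i in range(n):
            a,b=h[i],h[(i+1)%n]
            if (a[1]-row)*(b[1]-row)<=0 and a[1]!=b[1]: X.append(a[0]+(b[0]-a[0])*(row-a[1])/(b[1]-a[1]))
        return (min(X),max(X)) if X else (0,0)
    def f(x):
        h=contour(x);e=[edge(h,r)[0]-u for r,u in left]+[edge(h,r)[1]-u for r,u in right]+[h[:,1].max()-tip]
        e.append((x[2]-.2)/.002*.7 if zfix is None else (x[2]-zfix)*1e5)
        return np.array(e)
    z=least_squares(f,[.6584,-.1447,.2,np.radians(7.8)],x_scale=[.01,.01,.01,.05],diff_step=1e-4)
    return z.x,z.fun
E
python3 - <<'E'
from rel import *
o,d=pickle.load(open('g.pkl','rb'));p=d['wrist']
R=o['orientation'];t=o['tool_pos']
for zf in (None,.2):
    x,e=solve(o,p,[(8,263.3),(50,263.8)],[(8,317.8),(50,317.5)],86.2,zf)
    print(x[:3].round(4),np.degrees(x[3]),e.round(2))
    print('tip in tool',(R.T@(x[:3]-t)).round(4),'root',x[:2]+.198*np.array([-np.sin(x[3]),np.cos(x[3])]))
    print('rod dir in tool',R.T@np.array([-np.sin(x[3]),np.cos(x[3]),0]))
E
```

```text
[ 0.6567 -0.1428  0.1999] 8.190500994318166 [-0.06  0.05  0.06 -0.05 -0.   -0.02]
tip in tool [-0.0189 -0.009  -0.0849] root [0.62847848 0.05322901]
rod dir in tool [ 3.84245533e-04  1.11504972e-02 -9.99937757e-01]
[ 0.6567 -0.1428  0.2   ] 8.191659653953296 [-0.07  0.03  0.08 -0.03 -0.   -0.  ]
tip in tool [-0.019  -0.009  -0.0849] root [0.62844695 0.05321904]
rod dir in tool [ 3.74053657e-04  1.11330320e-02 -9.99937956e-01]
```

```bash
python3 log.py
python3 - <<'E'
from tgt import *
o=data[-1]; print(FK(np.radians(o[0]))[0])
from workcell import env
print(env.get_obs()['qvel'])
E
```

```text
10.1333 [ 0.6833 -0.2269  0.1882] [[0.498, 0.854, 0.147], [0.07, 0.129, -0.989], [-0.864, 0.503, 0.005]] [-16.4  25.6  46.8 107.7 -57.5  40.6  72.8] [-0.5 -0.4 -1.5] 0.05861715869342165
[ 0.68272247 -0.22732144  0.18655787]
[ 0.74864063 -1.14651344  0.98060168  2.00902625 -0.30310199 -0.25927523
  0.29797355]
```

```bash
sed -i 's/^yaw=.*/yaw=np.radians(8.15);root=np.array([.6286,.0532,.2]);u=np.array([-np.sin(yaw),np.cos(yaw),0]);v=np.array([np.cos(yaw),np.sin(yaw),0])/' tgt.py
python3 - <<'E'
from tgt import *
c=np.array([.6794,-.2322,.1865])
for s in (.253,.20,.10,.047): t,R=tcp(s,30); print(s,t.round(4),((t-c)/.025).round(2))
E
```

```text
0.253 [ 0.6744 -0.2087  0.1857] [-0.2   0.94 -0.03]
0.2 [ 0.6669 -0.1563  0.1857] [-0.5   3.04 -0.03]
0.1 [ 0.6528 -0.0573  0.1857] [-1.07  7.   -0.03]
0.047 [ 0.6452 -0.0048  0.1857] [-1.37  9.09 -0.03]
```

>>> step_arm([
  [-1,-0.2,0.94,-0.03,0,0,0],
  [-1,-0.2,0.94,-0.03,0,0,0],
  [-1,-0.2,0.94,-0.03,0,0,0],
  [-1,-0.2,0.94,-0.03,0,0,0],
  [-1,-0.2,0.94,-0.03,0,0,0],
])

```text
t: 10.55
tool_pos: [0.6772, -0.2058, 0.1874]
orientation: [[0.499, 0.855, 0.142], [0.068, 0.125, -0.99], [-0.864, 0.504, 0.004]]
wrist_force: [-0.3, -0.3, -0.8]
grip_width: 0.0592
```

```bash
python3 look.py i
python3 - <<'E'
from h import *
o,d=pickle.load(open('i.pkl','rb'));p=d['wrist']
cv2.imwrite('pics/i2.png',cv2.resize(p['img'][0:220,210:430],None,fx=2.7,fy=2.7,interpolation=cv2.INTER_CUBIC))
E
```

```text
10.55 tcp [ 0.6772 -0.2058  0.1874] a [ 0.499  0.068 -0.864] z [ 0.1424 -0.9898  0.0043] q [-19.2  24.   47.3 109.8 -56.6  38.7  71. ] F [-0.3 -0.3 -0.8] w 0.0592
```

View pics/i2.png

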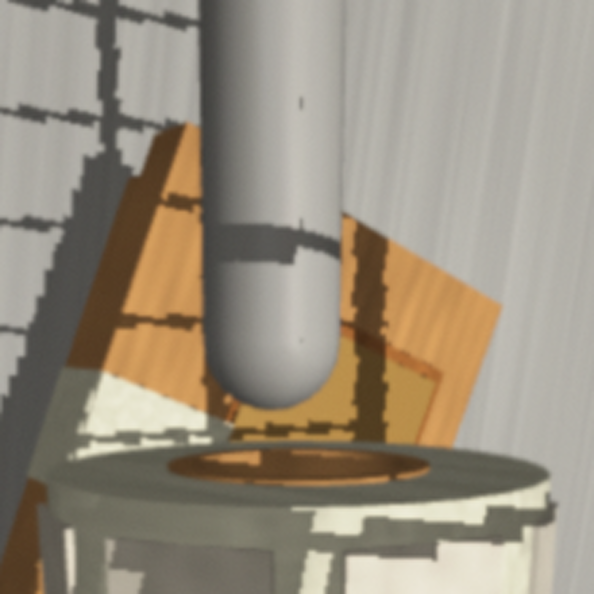

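```bash
python3 log.py
python3 - <<'E'
from rel import *
o,d=pickle.load(open('i.pkl','rb'));p=d['wrist'];f=2.7
R=o['orientation'];t=o['tool_pos']
x,e=solve(o,p,[(20,201.5/f+210),(100,204.5/f+210)],[(20,342/f+210),(90,340/f+210)],409/f)
print(x[:3].round(4),np.degrees(x[3]),e.round(2)); print('tip in tool',(R.T@(x[:3]-t)).round(4))
E
```

```text
10.65 [ 0.6773 -0.2059  0.1871] [[0.499, 0.855, 0.142], [0.068, 0.125, -0.99], [-0.864, 0.504, 0.004]] [-19.2  24.1  47.3 109.8 -56.6  38.7  71. ] [-0.5 -0.2 -1.4] 0.058801928181763115
[ 0.6579 -0.143   0.1984] 8.112585880770133 [-0.29 -0.13  0.29  0.16 -0.   -0.57]
tip in tool [-0.0148 -0.0031 -0.0649]
```

>>> step_arm([
  [-1,-0.11,-0.02,-0.06,0,0,0],
  [-1,-0.11,-0.02,-0.06,0,0,0],
  [-1,-0.11,-0.02,-0.06,0,0,0],
  [-1,-0.22,0.78,-0.06,0,0,0],
  [-1,-0.34,1.58,-0.06,0,0,0],
  [-1,-0.45,2.38,-0.06,0,0,0],
  [-1,-0.45,2.38,-0.06,0,0,0],
])

```text
t: 11.23
tool_pos: [0.6658, -0.1383, 0.1839]
orientation: [[0.495, 0.855, 0.152], [0.078, 0.131, -0.988], [-0.865, 0.501, -0.002]]
wrist_force: [-0.3, 1.0, -2.1]
grip_width: 0.0586
```

```bash
python3 look.py j
```

```text
11.2333 tcp [ 0.6658 -0.1383  0.1839] a [ 0.495  0.078 -0.865] z [ 0.152  -0.9884 -0.0017] q [-27.7  20.4  48.5 114.3 -53.4  34.2  64.8] F [-0.3  1.  -2.1] w 0.0586
```

View pics/j_wrist.png

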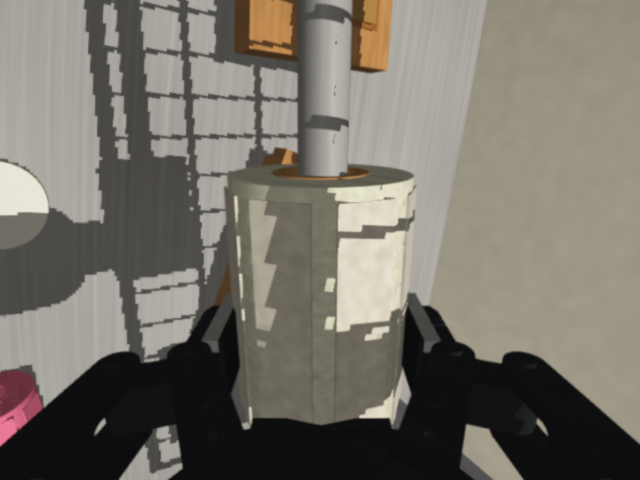

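>>> step_arm([
  [-1,-0.1,0.71,0,0,0,0],
  [-1,-0.2,1.42,0,0,0,0],
  [-1,-0.3,2.12,0,0,0,0],
  [-1,-0.41,2.83,0,0,0,0],
  [-1,-0.51,3.54,0,0,0,0],
  [-1,-0.61,4.25,0,0,0,0],
  [-1,-0.69,4.8,0,0,0,0],
  [-1,-0.75,5.2,0,0,0,0],
  [-1,-0.78,5.45,0,0,0,0],
  [-1,-0.81,5.66,0,0,0,0],
  [-1,-0.81,5.66,0,0,0,0],
  [-1,-0.81,5.66,0,0,0,0],
])

```text
t: 12.33
tool_pos: [0.6461, -0.0047, 0.1853]
orientation: [[0.499, 0.855, 0.142], [0.068, 0.125, -0.99], [-0.864, 0.503, 0.004]]
wrist_force: [-0.7, 0.2, -0.9]
grip_width: 0.0586
```

```bash
python3 look.py k
```

```text
12.3333 tcp [ 0.6461 -0.0047  0.1853] a [ 0.499  0.068 -0.864] z [ 0.1425 -0.9898  0.0039] q [-50.8  15.6  55.5 120.4 -41.9  25.6  42.8] F [-0.7  0.2 -0.9] w 0.0586
```

View pics/k_wrist.png

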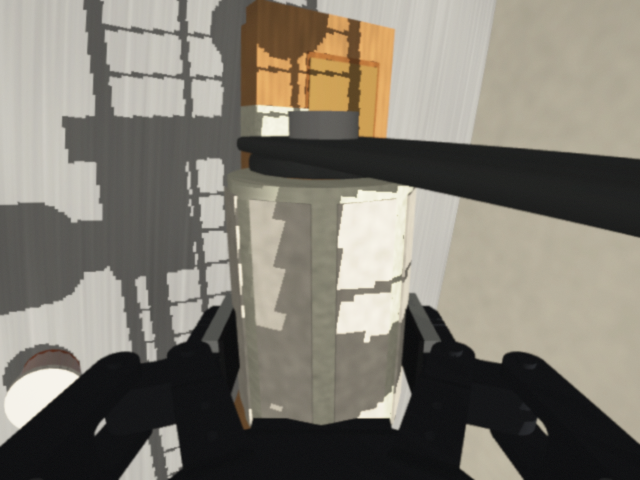

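>>> step_arm([
  [-1,-0.01,0.04,0,0,0,0],
  [-1,-0.01,0.08,0,0,0,0],
  [-1,-0.02,0.12,0,0,0,0],
  [-1,-0.02,0.12,0,0,0,0],
])

```text
t: 12.77
tool_pos: [0.6456, -0.0034, 0.1853]
orientation: [[0.5, 0.855, 0.14], [0.066, 0.124, -0.99], [-0.864, 0.504, 0.006]]
wrist_force: [1.0, -4.9, -2.0]
grip_width: 0.0585
```

>>> step_arm([
  [1,-0.02,0.0,0,0,0,0],
  [1,-0.02,0,0,0,0,0],
  [1,-0.02,0,0,0,0,0],
  [1,-0.02,0,0,0,0,0],
  [1,-0.02,0,0,0,0,0],
  [1,-0.92,-0.12,1.55,0,0,0],
  [1,-1.8,-0.24,3.1,0,0,0],
  [1,-1.8,-0.24,3.1,0,0,0],
  [1,-4,-0.5,3.8,0,0,0],
  [1,-4,-0.5,3.8,0,0,0],
])

```text
t: 13.6
tool_pos: [0.5745, -0.0007, 0.2556]
orientation: [[0.476, 0.866, 0.154], [0.083, 0.13, -0.988], [-0.875, 0.483, -0.01]]
wrist_force: [-0.1, 0.0, -1.1]
grip_width: 0.0852
```

```bash
python3 look.py l; python3 log.py;python3 - <<'E'
from plan import *
Rn=Ro.from_euler('z',-8.15-2.3,degrees=True).as_matrix()@Rlean(0)
U=Ro.from_euler('z',0).as_matrix()
q=show([((.46,-.2,.25),Rlean(0)),((.381,-.231,.15),Rn),((.381,-.231,.012),Rn),((.381,-.231,.2),Rn),((.5,-.26,.25),Rlean(0)),(tcp(.275,30)[0]-np.array([.08,0,0]),Rlean(30)),tcp(.275,30),tcp(.12,30)])
E
```

```text
13.6 tcp [ 0.5745 -0.0007  0.2556] a [ 0.476  0.083 -0.875] z [ 0.1543 -0.988  -0.0098] q [-65.  -10.6  59.7 124.3  11.2  32.6  -2.6] F [-0.1  0.  -1.1] w 0.0852
13.7 [ 0.5731 -0.0007  0.2563] [[0.477, 0.865, 0.156], [0.091, 0.128, -0.988], [-0.874, 0.485, -0.017]] [-64.7 -11.1  59.5 124.4  10.9  32.6  -2.2] [0.6 0.2 0.2] 0.08575911581153228
shift/25mm [-4.53 -7.98 -0.25] turn [-5.3 28.5 -0.5] rows 6 margin 0.0 False [-80. -15.  90. 113.  16.  67.  15.]
shift/25mm [-3.55 -2.21 -4.26] turn [  0.2   0.8 -13.6] rows 4 margin 0.0 False [-72. -20.  90. 125.  24.  56.   4.]
shift/25mm [-0.48 -0.68 -5.8 ] turn [ 0.3  0.9 -2.7] rows 4 margin 0.0 False [-93. -24.  90. 134.  50.  44. -17.]
shift/25mm [-3.11 -5.21  3.62] turn [ 11.2  10.4 -22.8] rows 5 margin 0.0 False [-63. -24.  80. 123.  26.  64.   1.]
shift/25mm [ 4.77 -1.14  1.99] turn [ 0.3 -0.1 10.5] rows 4 margin 0.0 False [-89. -24.  90. 106.  31.  73.   8.]
shift/25mm [ 2.95 -1.16 -4.4 ] turn [ 11.8 -26.6  -4.9] rows 5 margin 0.0 False [-85. -24.  90. 120.  30.  30.   9.]
shift/25mm [ 2.15 -3.63 -2.18] turn [ 7.6  3.5 -9.4] rows 3 margin 0.0 False [-100.  -24.   90.  113.   39.   32.    1.]
shift/25mm [-1.73 -2.23 -4.71] turn [ 11.2   9.4 -18.3] rows 4 margin 0.0 False [-104.  -24.   90.  120.   46.   31.  -21.]
```

View pics/l_wrist.png

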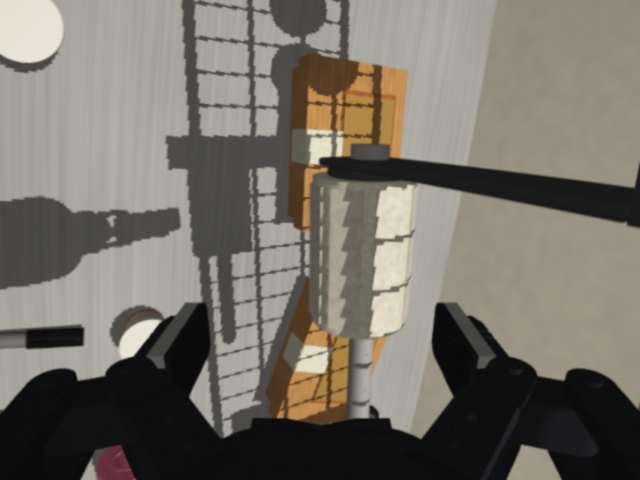

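View pics/l_scene.png

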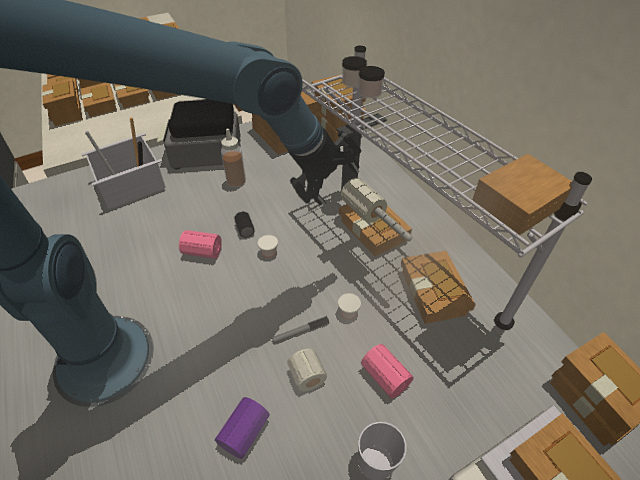

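```bash
cat > search2.py <<'E'
from search import *
def rw(rng):
    while 1:
        az=np.radians(rng.uniform(-65,75));r=rng.uniform(.42,.68);x=r*np.cos(az);y=r*np.sin(az)
        if x<.5: break
    return np.array([x,y,rng.uniform(.28,.5)]).round(2),int(rng.uniform(-60,60)),int(rng.uniform(-10,20))
def RW(yw,ln): return Ro.from_euler('z',yw,degrees=True).as_matrix()@Rlean(ln)
def run(seed,N,q0,pick,place,mids=1,pre=3,gz=-.004,lean=30,verbose=3):
    rng=np.random.default_rng(seed);best=[]
    for it in range(N):
        q=q0;W=[];tot=0;m=99;bad=False
        def do(t,R,chk=True):
            nonlocal q,tot,m,bad
            q,mm,ok,n=go(q,np.array(t),R);tot+=n
            if chk: m=min(m,mm)
            if not ok or m<2: bad=True
            return not bad
        for k in range(rng.integers(0,pre+1)):
            w=rw(rng);W.append(w)
            if not do(w[0],RW(*w[1:]),False): break
        if bad: continue
        for t,R in pick:
            if not do(t,R): break
        if bad: continue
        W.append('pick')
        for k in range(rng.integers(0,mids+1)):
            w=rw(rng);W.append(w)
            if not do(w[0],RW(*w[1:]),False): break
        if bad: continue
        for t,R in place:
            if not do(t,R): break
        if bad: continue
        best.append((min(m,10)-tot*.1,m,tot,W,np.degrees(q).round()))
    best.sort(key=lambda b:-b[0])
    return best[:verbose]
E
cat > s2.py <<'E'
from search2 import *
import sys
Rn=RW(-10.45,0); z=Rlean(0)
pick=[((.381,-.229,.15),Rn),((.381,-.229,.012),Rn),((.381,-.229,.2),Rn)]
g=dict(gx=-.0165,gz=-.002)
st=tcp(.255,30,**g)
place=[((.5,-.26,.25),z),(st[0]-np.array([.08,0,0]),Rlean(30)),st,tcp(.12,30,**g)]
q0=np.radians(data[-1][0])
for b in run(int(sys.argv[1]),300,q0,pick,place): print(b)
E
for i in 1 2 3 4 5 6; do python3 s2.py $i & done; wait
```

```text
(4.1, np.float64(14.2596207212882), 59, [(array([0.37, 0.29, 0.32]), -44, 5), (array([0.48, 0.29, 0.45]), 5, -2), 'pick'], array([-38.,  16.,  50., 118., -46.,  29.,  52.]))
(3.5999999999999996, np.float64(11.798756910660956), 64, [(array([0.35, 0.47, 0.47]), -48, 13), (array([ 0.48, -0.04,  0.47]), 44, 0), 'pick'], array([-40.,  17.,  52., 118., -47.,  29.,  53.]))
(3.5, np.float64(11.339914032959069), 65, [(array([0.28, 0.36, 0.49]), -27, 15), (array([ 0.32, -0.31,  0.47]), -11, -7), 'pick'], array([-37.,  16.,  48., 118., -44.,  28.,  51.]))
(5.3999999999999995, np.float64(11.978505469910615), 46, [(array([0.48, 0.13, 0.33]), -59, 0), 'pick'], array([-39.,  17.,  51., 118., -46.,  29.,  52.]))
(4.199999999999999, np.float64(11.722425723965427), 58, [(array([0.46, 0.11, 0.35]), 43, 8), (array([ 0.21, -0.44,  0.41]), -22, -7), 'pick'], array([-40.,  17.,  52., 118., -47.,  29.,  53.]))
(4.0, np.float64(13.113825651281173), 60, [(array([0.26, 0.38, 0.39]), -42, -4), (array([0.48, 0.08, 0.46]), -16, -4), 'pick'], array([-40.,  17.,  52., 118., -47.,  29.,  53.]))
(4.3, np.float64(14.5
[... 1463 characters left out ...]
9999999999995, np.float64(13.54539930581356), 61, [(array([0.46, 0.24, 0.44]), -42, -6), (array([0.48, 0.1 , 0.45]), 59, -5), 'pick'], array([-40.,  17.,  52., 118., -47.,  29.,  53.]))
(5.8, np.float64(12.24334161180269), 42, [(array([ 0.44, -0.36,  0.37]), -51, 3), 'pick'], array([-39.,  17.,  51., 118., -46.,  29.,  52.]))
(4.5, np.float64(13.610000464607728), 55, [(array([0.33, 0.3 , 0.32]), -16, 15), (array([0.48, 0.17, 0.41]), 30, 0), 'pick'], array([-40.,  17.,  52., 118., -47.,  29.,  53.]))
(4.3999999999999995, np.float64(10.830580676678636), 56, [(array([ 0.43, -0.18,  0.33]), -25, -9), 'pick', (array([0.47, 0.18, 0.31]), 43, 14)], array([-43.,  18.,  56., 118., -50.,  30.,  55.]))
```

Run:
```python
from plan import *
from search2 import RW
Rn=RW(-10.45,0)
show([((.48,.13,.33),RW(-59,0)),((.381,-.229,.15),Rn)])
```

```text
shift/25mm [-3.73  5.22  2.95] turn [  9.9  28.7 -58.2] rows 10 margin 13.5 True [-59.  -1.  39. 107.   1.  74. -71.]
shift/25mm [ -3.96 -14.36  -7.2 ] turn [ 0.   0.  48.6] rows 11 margin 15.5 True [-40.  11.  72. 125. -13.  52.  38.]
```

>>> step_arm([
  [1,-3.73,5.22,2.95,9.9,28.7,-58.2],
  [1,-3.73,5.22,2.95,9.9,28.7,-58.2],
  [1,-3.73,5.22,2.95,9.9,28.7,-58.2],
  [1,-3.73,5.22,2.95,9.9,28.7,-58.2],
  [1,-3.73,5.22,2.95,9.9,28.7,-58.2],
  [1,-3.73,5.22,2.95,9.9,28.7,-58.2],
  [1,-3.73,5.22,2.95,9.9,28.7,-58.2],
  [1,-3.73,5.22,2.95,9.9,28.7,-58.2],
  [1,-3.73,5.22,2.95,9.9,28.7,-58.2],
  [1,-3.73,5.22,2.95,9.9,28.7,-58.2],
  [1,-3.73,5.22,2.95,9.9,28.7,-58.2],
])

```text
t: 14.62
tool_pos: [0.4827, 0.1296, 0.3272]
orientation: [[-0.008, 0.63, -0.776], [-0.002, -0.776, -0.63], [-1.0, -0.004, 0.008]]
wrist_force: [1.2, 0.4, -0.4]
grip_width: 0.0853
```

```bash
python3 log.py
python3 - <<'E'
from plan import *
from search2 import RW
Rn=RW(-10.45,0)
show([((.381,-.229,.15),Rn)])
E
```

```text
14.6167 [0.4827 0.1296 0.3272] [[-0.008, 0.63, -0.776], [-0.002, -0.776, -0.63], [-1.0, -0.004, 0.008]] [-54.1   0.4  35.  105.9  -0.3  74.3 -70. ] [ 1.2  0.4 -0.4] 0.08525356082685627
shift/25mm [ -4.18 -14.36  -7.07] turn [ 0.3 -0.4 48.6] rows 11 margin 17.7 True [-33.   8.  63. 125.  -9.  51.  34.]
```

>>> step_arm([
  [1,-4.18,-14.36,-7.07,0.3,-0.4,48.6],
  [1,-4.18,-14.36,-7.07,0.3,-0.4,48.6],
  [1,-4.18,-14.36,-7.07,0.3,-0.4,48.6],
  [1,-4.18,-14.36,-7.07,0.3,-0.4,48.6],
  [1,-4.18,-14.36,-7.07,0.3,-0.4,48.6],
  [1,-4.18,-14.36,-7.07,0.3,-0.4,48.6],
  [1,-4.18,-14.36,-7.07,0.3,-0.4,48.6],
  [1,-4.18,-14.36,-7.07,0.3,-0.4,48.6],
  [1,-4.18,-14.36,-7.07,0.3,-0.4,48.6],
  [1,-4.18,-14.36,-7.07,0.3,-0.4,48.6],
  [1,-4.18,-14.36,-7.07,0.3,-0.4,48.6],
  [1,-4.18,-14.36,-7.07,0.3,-0.4,48.6],
  [1,-4.18,-14.36,-7.07,0.3,-0.4,48.6],
])

```text
t: 15.7
tool_pos: [0.3755, -0.23, 0.1508]
orientation: [[-0.001, 0.999, -0.038], [0.0, -0.038, -0.999], [-1.0, -0.001, -0.0]]
wrist_force: [0.2, -0.5, -0.1]
grip_width: 0.0854
```

Run:
```python
from look import *
o,d=look('m',cams=('wrist',)); p=d['wrist']
for r in spotter.silhouettes(p,'narrow_roll'):
    print(r['p'],r['bbox']); print(fit([(p,r['pixels'].astype(float),o)],(.381,-.227,-.04),.03,.03,.06))
```

```text
15.7 tcp [ 0.3755 -0.23    0.1508] a [-0.001  0.    -1.   ] z [-3.810e-02 -9.993e-01 -4.000e-04] q [-35.2   7.6  65.9 125.7  -8.9  51.5  33.9] F [ 0.2 -0.5 -0.1] w 0.0854
0.88 [281.9, 177.3, 90.2, 105.8]
(array([ 0.38142703, -0.22723698, -0.04344385]), np.float64(0.051227730175902014))
```

View pics/m_wrist.png

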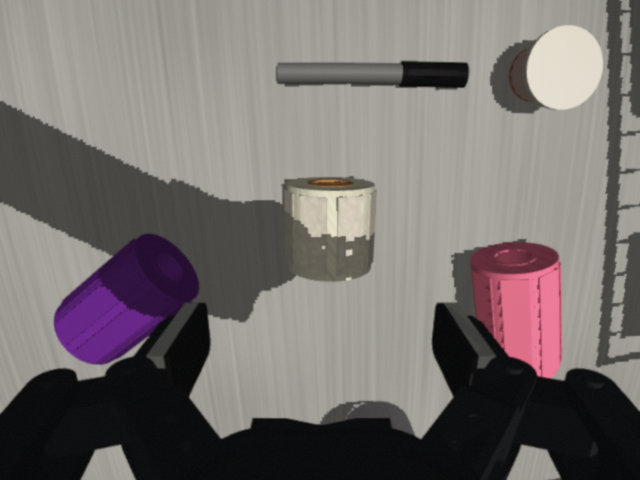

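Run:
```python
from h import *
o,d=pickle.load(open('m.pkl','rb'));p=d['wrist']
for uv in [(198,290),(185,265),(150,240),(100,360)]:
    print(uv,onplane(p,[uv],.03,o)[0].round(3),onplane(p,[uv],.05,o)[0].round(3))
print(onplane(p,[(475,300)],.03,o)[0].round(3))
```

```text
(198, 290) [ 0.281 -0.274  0.03 ] [ 0.288 -0.265  0.05 ]
(185, 265) [ 0.274 -0.254  0.03 ] [ 0.282 -0.246  0.05 ]
(150, 240) [ 0.251 -0.233  0.03 ] [ 0.26  -0.227  0.05 ]
(100, 360) [ 0.19  -0.334  0.03 ] [ 0.204 -0.321  0.05 ]
[ 0.491 -0.291  0.03 ]
```

```bash
python3 log.py
```

```text
15.8 [ 0.3771 -0.2284  0.1515] [[0.001, 0.999, -0.034], [0.002, -0.034, -0.999], [-1.0, 0.001, -0.002]] [-35.3   7.5  65.7 125.7  -8.9  51.6  33.8] [ 1.  -0.1 -0. ] 0.08562047236886305
```

>>> step_arm([
  [1,0.12,0,-5.55,0,0,0],
  [1,0.12,0,-5.55,0,0,0],
  [1,0.12,0,-5.55,0,0,0],
  [1,0.12,0,-5.55,0,0,0],
  [1,0.12,0,-5.55,0,0,0],
  [1,0.12,0,-5.55,0,0,0],
  [-1,0.12,0,-5.55,0,0,0],
  [-1,0.12,0,-5.55,0,0,0],
  [-1,0.12,0,-5.55,0,0,0],
  [-1,0.12,0,-5.55,0,0,0],
  [-1,0.12,0,-5.55,0,0,0],
  [-1,0.12,0,-5.55,0,0,0],
  [-1,0.12,0,2,0,0,0],
  [-1,0.12,0,2,0,0,0],
  [-1,0.12,0,2,0,0,0],
  [-1,0.12,0,2,0,0,0],
  [-1,0.12,0,2,0,0,0],
  [-1,0.12,0,2,0,0,0],
])

```text
t: 17.3
tool_pos: [0.3836, -0.2314, 0.2065]
orientation: [[0.019, 0.999, -0.038], [0.012, -0.039, -0.999], [-1.0, 0.019, -0.013]]
wrist_force: [0.1, -0.1, -1.3]
grip_width: 0.0589
```

```bash
python3 look.py n; python3 log.py
python3 - <<'E'
from plan import *
g=dict(gx=-.0165,gz=-.001)
st=tcp(.255,30,**g)
show([((.5,-.26,.25),Rlean(0)),(st[0]-np.array([.08,0,0]),Rlean(30)),st,tcp(.12,30,**g)])
E
```

```text
17.3 tcp [ 0.3836 -0.2314  0.2065] a [ 0.019  0.012 -1.   ] z [-0.0383 -0.9992 -0.0125] q [-48.5  -6.   74.2 122.3   5.5  58.7  20.6] F [ 0.1 -0.1 -1.3] w 0.0589
17.4 [ 0.3805 -0.2284  0.2023] [[0.007, 0.999, -0.036], [0.009, -0.036, -0.999], [-1.0, 0.007, -0.009]] [-48.2  -5.1  73.8 122.7   5.   58.6  20.9] [-0.4  0.5 -1.4] 0.05844047111939009
shift/25mm [ 4.78 -1.27  1.9 ] turn [-0.5  0.3 10.2] rows 4 margin 11.6 True [-30.  21.  65. 105. -21.  68.  50.]
shift/25mm [ 3.72  2.44 -2.57] turn [  4.3 -29.7  -0. ] rows 5 margin 23.3 True [-23.  14.  51. 120. -51.  35.  72.]
shift/25mm [ 3.2 -0.  -0. ] turn [ 0. -0.  0.] rows 3 margin 26.4 True [-20.  24.  48. 110. -56.  39.  70.]
shift/25mm [-0.77  5.35  0.  ] turn [-0.  0. -0.] rows 4 margin 25.2 True [-41.  17.  53. 118. -47.  29.  53.]
```

View pics/n_wrist.png

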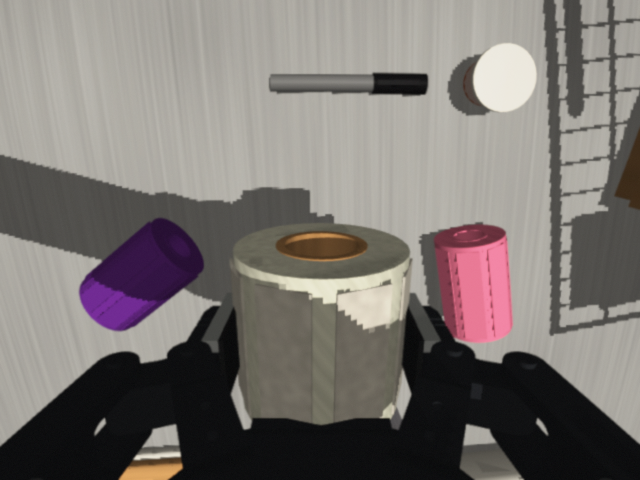

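```bash
cat > ring.py <<'E'
from h import *
from scipy.optimize import least_squares
def ring(p,l,r,t,b,R=.03):
    T=np.array(p['tool_from_camera']);c=T[:3,3];M=T[:3,:3];a=np.arange(180)/180*2*np.pi
    def pr(x):
        X=np.c_[x[0]+R*np.cos(a),x[1]+R*np.sin(a),np.full(180,x[2])]
        if len(x)>3: X[:,2]+=x[3]*(X[:,0]-x[0])
        return cv2.projectPoints(X,cv2.Rodrigues(M.T)[0],-M.T@c,p['mtx'],np.array([p['k1'],0,0,0.]))[0].reshape(-1,2)
    def f(x):
        q=pr(x);return np.r_[q[:,0].min()-l,q[:,0].max()-r,q[:,1].min()-t,q[:,1].max()-b]
    for x0 in ([-.0165,0,-.03],[-.0165,0,-.03,0.]):
        z=least_squares(f,x0,diff_step=1e-4); print(z.x.round(4),z.fun.round(2))
E
python3 - <<'E'
from ring import *
o,d=pickle.load(open('n.pkl','rb'));p=d['wrist']
cv2.imwrite('pics/n2.png',cv2.resize(p['img'][210:300,220:420],None,fx=4,fy=6,interpolation=cv2.INTER_CUBIC))
ring(p,233,411,223,277)
E
```

```text
[-0.0169 -0.     -0.0336] [ 0.31 -0.32 -1.26  0.81]
[-0.0173 -0.     -0.0336  0.0142] [0. 0. 0. 0.]
```

View pics/n2.png

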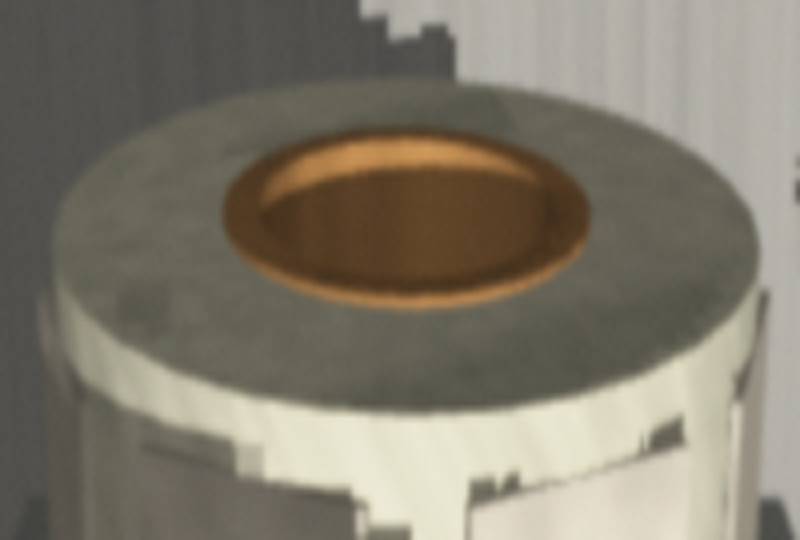

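>>> step_arm([
  [-1,4.78,-1.27,1.9,-0.5,0.3,10.2],
  [-1,4.78,-1.27,1.9,-0.5,0.3,10.2],
  [-1,4.78,-1.27,1.9,-0.5,0.3,10.2],
  [-1,4.78,-1.27,1.9,-0.5,0.3,10.2],
  [-1,4.78,-1.27,1.9,-0.5,0.3,10.2],
  [-1,8.5,1.17,-0.67,3.8,-29.5,10.2],
  [-1,8.5,1.17,-0.67,3.8,-29.5,10.2],
  [-1,8.5,1.17,-0.67,3.8,-29.5,10.2],
  [-1,8.5,1.17,-0.67,3.8,-29.5,10.2],
  [-1,8.5,1.17,-0.67,3.8,-29.5,10.2],
  [-1,8.5,1.17,-0.67,3.8,-29.5,10.2],
  [-1,8.5,1.17,-0.67,3.8,-29.5,10.2],
])

```text
t: 18.4
tool_pos: [0.5893, -0.2009, 0.1808]
orientation: [[0.478, 0.865, 0.152], [0.108, 0.114, -0.988], [-0.872, 0.488, -0.039]]
wrist_force: [0.0, -0.3, -1.5]
grip_width: 0.0586
```

```bash
python3 log.py
python3 - <<'E'
from plan import *
g=dict(gx=-.017,gz=-.0035)
show([tcp(.255,30,**g),tcp(.12,30,**g)])
E
```

```text
18.4 [ 0.5893 -0.2009  0.1808] [[0.478, 0.865, 0.152], [0.108, 0.114, -0.988], [-0.872, 0.488, -0.039]] [-20.2  15.6  49.7 119.1 -52.9  38.3  73.5] [ 0.  -0.3 -1.5] 0.05857820865989874
shift/25mm [ 3.4  -0.01  0.22] turn [-2.1 -1.1 -0.6] rows 3 margin 27.0 True [-20.  24.  47. 110. -56.  39.  70.]
shift/25mm [-0.77  5.35  0.  ] turn [-0.  0. -0.] rows 4 margin 25.3 True [-40.  17.  52. 118. -47.  29.  53.]
```

>>> step_arm([
  [-1,3.3,0,0.1,0,0,0],
  [-1,3.3,0,0.1,0,0,0],
  [-1,3.3,0,0.1,0,0,0],
  [-1,3.3,0,0.1,0,0,0],
  [-1,3.3,0,0.1,0,0,0],
  [-1,3.3,0,0.1,0,0,0],
])

```text
t: 18.9
tool_pos: [0.6736, -0.201, 0.1865]
orientation: [[0.482, 0.862, 0.154], [0.108, 0.116, -0.987], [-0.869, 0.493, -0.037]]
wrist_force: [-0.6, -0.5, -0.2]
grip_width: 0.0589
```

```bash
python3 look.py p;  python3 - <<'E'
from plan import *
g=dict(gx=-.017,gz=-.0035)
show([tcp(.255,30,**g),tcp(.12,30,**g)])
E
python3 - <<'E'
from h import *
o,d=pickle.load(open('p.pkl','rb'));p=d['wrist']
cv2.imwrite('pics/p2.png',cv2.resize(p['img'][0:290,210:430],None,fx=2.7,fy=2,interpolation=cv2.INTER_CUBIC))
E
```

```text
18.9 tcp [ 0.6736 -0.201   0.1865] a [ 0.482  0.108 -0.869] z [ 0.1539 -0.9874 -0.0372] q [-18.2  24.5  47.2 109.1 -57.   41.9  71. ] F [-0.6 -0.5 -0.2] w 0.0589
shift/25mm [ 0.04  0.   -0.02] turn [-2.1 -0.7 -0.7] rows 1 margin 33.1 True [-20.  24.  48. 110. -56.  39.  70.]
shift/25mm [-0.77  5.35  0.  ] turn [-0.  0. -0.] rows 4 margin 25.3 True [-40.  17.  52. 118. -47.  29.  53.]
```

View pics/p2.png

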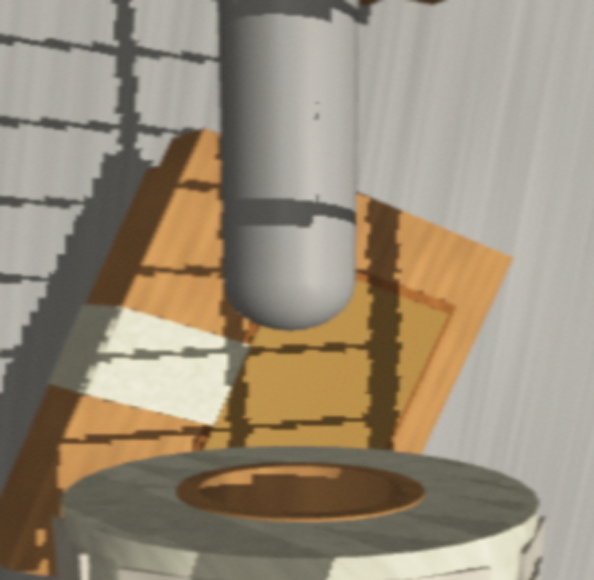

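>>> step_arm([
  [-1,0.04,0,0,-2.1,-0.7,-0.7],
  [-1,0.04,0,0,-2.1,-0.7,-0.7],
  [-1,0.04,0,0,-2.1,-0.7,-0.7],
  [-1,0.04,0,0,-2.1,-0.7,-0.7],
  [-1,-0.06,0.7,0,-2.1,-0.7,-0.7],
  [-1,-0.16,1.4,0,-2.1,-0.7,-0.7],
  [-1,-0.16,1.4,0,-2.1,-0.7,-0.7],
  [-1,-0.16,1.4,0,-2.1,-0.7,-0.7],
])

```text
t: 19.67
tool_pos: [0.6703, -0.164, 0.1873]
orientation: [[0.495, 0.856, 0.145], [0.073, 0.125, -0.989], [-0.866, 0.501, -0.001]]
wrist_force: [0.2, 0.2, -2.1]
grip_width: 0.0586
```

```bash
python3 look.py r;  python3 - <<'E'
from plan import *
g=dict(gx=-.017,gz=-.0035)
show([tcp(.22,30,**g),tcp(.12,30,**g)])
E
```

```text
19.6667 tcp [ 0.6703 -0.164   0.1873] a [ 0.495  0.073 -0.866] z [ 1.448e-01 -9.895e-01 -8.000e-04] q [-24.9  21.7  48.6 112.5 -54.5  36.2  66.8] F [ 0.2  0.2 -2.1] w 0.0586
shift/25mm [-0.05  0.01 -0.04] turn [0.  0.1 0. ] rows 1 margin 30.7 True [-25.  22.  49. 113. -54.  36.  67.]
shift/25mm [-0.57  3.96 -0.  ] turn [ 0. -0.  0.] rows 3 margin 25.3 True [-40.  17.  52. 118. -47.  29.  53.]
```

View pics/r_wrist.png

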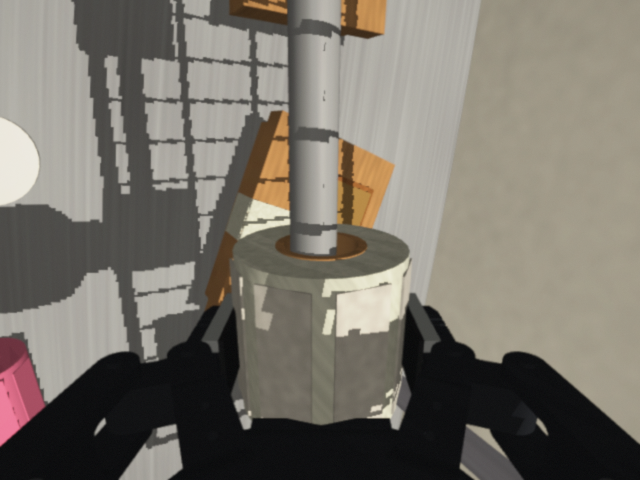

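>>> step_arm([
  [-1,-0.15,0.7,-0.03,0,0,0],
  [-1,-0.25,1.4,-0.03,0,0,0],
  [-1,-0.35,2.1,-0.03,0,0,0],
  [-1,-0.45,2.8,-0.03,0,0,0],
  [-1,-0.53,3.3,-0.03,0,0,0],
  [-1,-0.58,3.65,-0.03,0,0,0],
  [-1,-0.61,3.88,-0.03,0,0,0],
  [-1,-0.61,3.88,-0.03,0,0,0],
  [-1,-0.62,3.93,-0.03,0,0,0],
  [-1,-0.63,3.98,-0.03,0,0,0],
])

```text
t: 20.6
tool_pos: [0.6546, -0.0677, 0.1868]
orientation: [[0.496, 0.857, 0.14], [0.069, 0.122, -0.99], [-0.865, 0.501, 0.001]]
wrist_force: [-0.7, -1.8, -0.8]
grip_width: 0.0586
```

```bash
python3 look.py s;  python3 - <<'E'
from plan import *
g=dict(gx=-.017,gz=-.0035)
show([tcp(.12,30,**g)])
E
```

```text
20.6 tcp [ 0.6546 -0.0677  0.1868] a [ 0.496  0.069 -0.865] z [ 0.1403 -0.9901  0.001 ] q [-40.1  17.   52.4 118.1 -47.3  29.3  53.2] F [-0.7 -1.8 -0.8] w 0.0586
shift/25mm [ 0.01  0.01 -0.02] turn [0.1 0.1 0.1] rows 1 margin 25.3 True [-40.  17.  52. 118. -47.  29.  53.]
```

View pics/s_wrist.png

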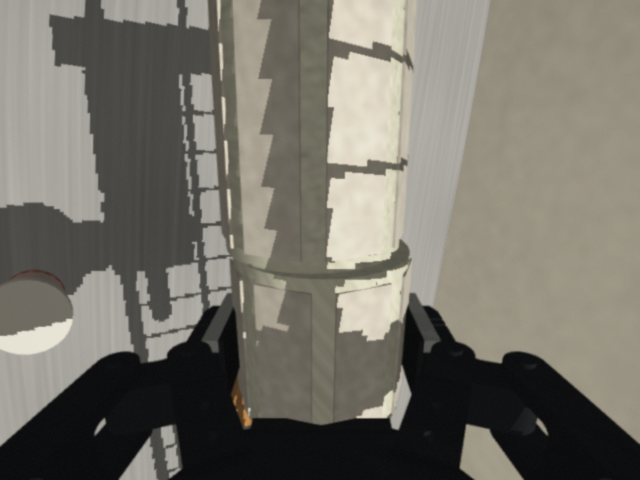

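>>> step_arm([
  [-1,-0.01,0.06,0,0,0,0],
  [-1,-0.02,0.12,0,0,0,0],
  [-1,-0.02,0.12,0,0,0,0],
])

```text
t: 20.95
tool_pos: [0.6542, -0.0678, 0.1871]
orientation: [[0.498, 0.856, 0.137], [0.064, 0.121, -0.991], [-0.865, 0.502, 0.005]]
wrist_force: [0.8, -6.5, -1.0]
grip_width: 0.0586
```

>>> step_arm([
  [1,0,0,0,0,0,0],
  [1,0,0,0,0,0,0],
  [1,0,0,0,0,0,0],
  [1,0,0,0,0,0,0],
  [1,0,0,0,0,0,0],
  [1,-0.9,-0.12,1.55,0,0,0],
  [1,-1.8,-0.24,3.1,0,0,0],
  [1,-1.8,-0.24,3.1,0,0,0],
  [1,-4,-0.5,3.8,0,0,0],
  [1,-4,-0.5,3.8,0,0,0],
])

```text
t: 21.78
tool_pos: [0.5696, -0.0694, 0.2722]
orientation: [[0.484, 0.863, 0.148], [0.081, 0.125, -0.989], [-0.871, 0.49, -0.009]]
wrist_force: [-0.7, 0.5, -2.5]
grip_width: 0.0853
```

```bash
python3 look.py u; python3 log.py
cat > s3.py <<'E'
from search2 import *
import sys
Rn=RW(-8.15-5.3,0); z=Rlean(0)
pick=[((.412,.226,.12),Rn),((.412,.226,.008),Rn),((.412,.226,.2),Rn)]
g=dict(gx=-.016,gz=-.004)
st=tcp(.255,30,**g)
place=[((.5,-.26,.25),z),(st[0]-np.array([.08,0,0]),Rlean(30)),st,tcp(.183,30,**g)]
q0=np.radians(data[-1][0])
for b in run(int(sys.argv[1]),300,q0,pick,place,mids=2,pre=2): print(b)
E
for i in 1 2 3 4 5 6; do python3 s3.py $i & done; wait
```

```text
21.7833 tcp [ 0.5696 -0.0694  0.2722] a [ 0.484  0.081 -0.871] z [ 0.1482 -0.9889 -0.0091] q [-56.1 -12.2  59.  122.9   6.   34.8   9.4] F [-0.7  0.5 -2.5] w 0.0853
21.8833 [ 0.5674 -0.0701  0.2733] [[0.486, 0.861, 0.148], [0.089, 0.12, -0.989], [-0.869, 0.494, -0.018]] [-55.6 -12.8  58.8 123.1   5.7  34.9   9.7] [ 0.6 -0.3  0.2] 0.08527864239531785
(5.8999999999999995, np.float64(12.300273459872137), 41, ['pick'], array([-26.,  18.,  45., 115., -49.,  32.,  60.]))
(5.8999999999999995, np.float64(12.300273459872137), 41, ['pick'], array([-26.,  18.,  45., 115., -49.,  32.,  60.]))
(5.8999999999999995, np.float64(12.300273459872137), 41, ['pick'], array([-26.,  18.,  45., 115., -49.,  32.,  60.]))
(5.8999999999999995, np.float64(12.300273459872137), 41, ['pick'], array([-26.,  18.,  45., 115., -49.,  32.,  60.]))
(5.8999999999999995, np.float64(12.300273459872137), 41, ['pick'], array([-26.,  18.,  45., 115., -49.,  32.,  60.]))
(5.8999999999999995, np.float64(12.300273459872137), 41, ['pick'], array([-26.,  18.,  45., 115., -49.,  32.,  60.]))
(5.8999999999999995, np.float64(12.30027
[... 675 characters left out ...]
999999999995, np.float64(12.300273459872137), 41, ['pick'], array([-26.,  18.,  45., 115., -49.,  32.,  60.]))
(5.8999999999999995, np.float64(12.300273459872137), 41, ['pick'], array([-26.,  18.,  45., 115., -49.,  32.,  60.]))
(5.8999999999999995, np.float64(12.300273459872137), 41, ['pick'], array([-26.,  18.,  45., 115., -49.,  32.,  60.]))
(5.8999999999999995, np.float64(12.300273459872137), 41, ['pick'], array([-26.,  18.,  45., 115., -49.,  32.,  60.]))
(5.8999999999999995, np.float64(12.300273459872137), 41, ['pick'], array([-26.,  18.,  45., 115., -49.,  32.,  60.]))
(5.8999999999999995, np.float64(12.300273459872137), 41, ['pick'], array([-26.,  18.,  45., 115., -49.,  32.,  60.]))
```

View pics/u_wrist.png

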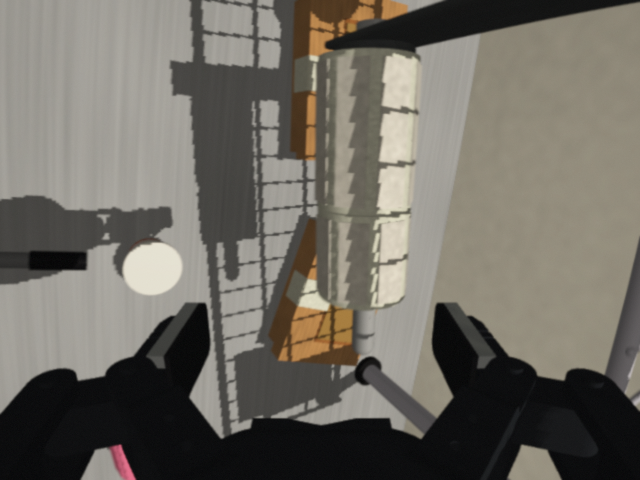

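Run:
```python
from plan import *
from search2 import RW
show([((.412,.226,.13),RW(-8.15-5.3,0))])
```

```text
shift/25mm [-6.22 11.84 -5.73] turn [ -1.8  29.6 -13.3] rows 10 margin 12.2 True [-64.  10.  32. 122.  -7.  49. -32.]
```

>>> step_arm([
  [1,-6.22,11.84,-5.73,-1.8,29.6,-13.3],
  [1,-6.22,11.84,-5.73,-1.8,29.6,-13.3],
  [1,-6.22,11.84,-5.73,-1.8,29.6,-13.3],
  [1,-6.22,11.84,-5.73,-1.8,29.6,-13.3],
  [1,-6.22,11.84,-5.73,-1.8,29.6,-13.3],
  [1,-6.22,11.84,-5.73,-1.8,29.6,-13.3],
  [1,-6.22,11.84,-5.73,-1.8,29.6,-13.3],
  [1,-6.22,11.84,-5.73,-1.8,29.6,-13.3],
  [1,-6.22,11.84,-5.73,-1.8,29.6,-13.3],
  [1,-6.22,11.84,-5.73,-1.8,29.6,-13.3],
  [1,-6.22,11.84,-5.73,-1.8,29.6,-13.3],
  [1,-6.22,11.84,-5.73,-1.8,29.6,-13.3],
  [1,-6.22,11.84,-5.73,-1.8,29.6,-13.3],
  [1,-6.22,11.84,-5.73,-1.8,29.6,-13.3],
])

```text
t: 23.05
tool_pos: [0.4147, 0.2247, 0.1283]
orientation: [[-0.004, 0.996, -0.094], [-0.006, -0.094, -0.996], [-1.0, -0.004, 0.006]]
wrist_force: [0.5, 0.3, -0.9]
grip_width: 0.0855
```

```bash
python3 - <<'E'
from look import *
o,d=look('v',cams=('wrist',)); p=d['wrist']
for r in spotter.silhouettes(p,'end_cap'):
    print(r['p'],r['bbox']); print(fit([(p,r['pixels'].astype(float),o)],(.412,.23,-.09),.02,.02,.06,8))
E
python3 log.py
```

```text
23.05 tcp [0.4147 0.2247 0.1283] a [-0.004 -0.006 -1.   ] z [-0.0941 -0.9955  0.0059] q [-70.5  12.2  40.7 122.  -10.3  49.5 -29. ] F [ 0.5  0.3 -0.9] w 0.0855
0.65 [285.5, 173.9, 64.4, 104.9]
(array([ 0.41253925,  0.23161754, -0.08975696]), np.float64(0.013803895756097402))
23.15 [0.4144 0.2249 0.1283] [[-0.005, 0.996, -0.094], [-0.005, -0.094, -0.996], [-1.0, -0.004, 0.006]] [-70.5  12.2  40.7 122.  -10.3  49.5 -29.1] [-0.5  0.3  0.2] 0.08545858525312872
```

View pics/v_wrist.png

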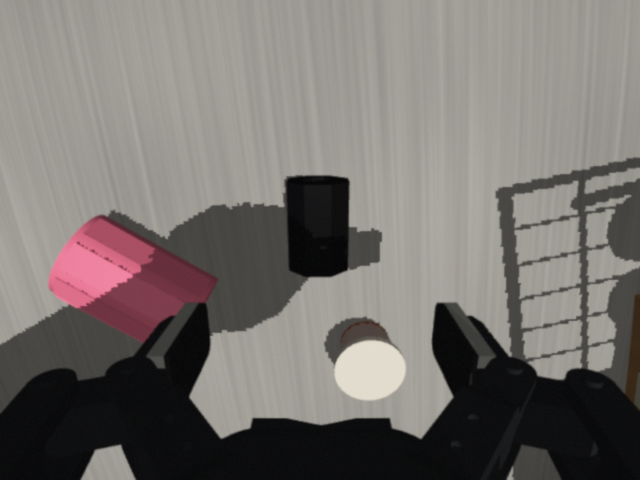

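>>> step_arm([
  [0.41,-0.08,0.14,-1,0,0,0],
  [0.41,-0.08,0.14,-1,0,0,0],
  [0.41,-0.08,0.14,-2.5,0,0,0],
  [0.41,-0.08,0.14,-4,0,0,0],
  [0.41,-0.08,0.14,-4.8,0,0,0],
  [0.41,-0.08,0.14,-4.8,0,0,0],
  [0.41,-0.08,0.14,-4.8,0,0,0],
  [-1,-0.08,0.14,-4.8,0,0,0],
  [-1,-0.08,0.14,-4.8,0,0,0],
  [-1,-0.08,0.14,-4.8,0,0,0],
  [-1,-0.08,0.14,-4.8,0,0,0],
  [-1,-0.08,0.14,-4.8,0,0,0],
  [-1,-0.08,0.14,-4.8,0,0,0],
  [-1,-0.08,0.14,3,0,0,0],
  [-1,-0.08,0.14,3,0,0,0],
  [-1,-0.08,0.14,3,0,0,0],
  [-1,-0.08,0.14,3,0,0,0],
  [-1,-0.08,0.14,3,0,0,0],
  [-1,-0.08,0.14,3,0,0,0],
  [-1,-0.08,0.14,3,0,0,0],
])

```text
t: 24.82
tool_pos: [0.4125, 0.2306, 0.2054]
orientation: [[-0.002, 0.996, -0.091], [-0.0, -0.091, -0.996], [-1.0, -0.002, 0.0]]
wrist_force: [0.9, -0.4, -1.4]
grip_width: 0.0386
```

```bash
python3 look.py w; python3 log.py
python3 - <<'E'
from plan import *
g=dict(gx=-.013,gz=-.003)
st=tcp(.26,30,**g)
show([((.5,-.26,.25),Rlean(0)),(st[0]-np.array([.08,0,0]),Rlean(30)),st,tcp(.184,30,**g)])
from h import *
o,d=pickle.load(open('w.pkl','rb'));p=d['wrist']
cv2.imwrite('pics/w2.png',cv2.resize(p['img'][190:310,240:400],None,fx=5,fy=5,interpolation=cv2.INTER_CUBIC))
E
```

```text
24.8167 tcp [0.4125 0.2306 0.2054] a [-0.002 -0.    -1.   ] z [-9.050e-02 -9.959e-01  3.000e-04] q [-76.1   4.   44.1 118.4  -3.4  58.9 -35.5] F [ 0.9 -0.4 -1.4] w 0.0386
24.9167 [0.4103 0.229  0.2022] [[-0.007, 0.996, -0.091], [-0.006, -0.091, -0.996], [-1.0, -0.006, 0.007]] [-76.    4.3  44.  118.6  -3.4  58.9 -35.5] [-1.4 -0.1 -0.7] 0.038431023260014026
shift/25mm [  3.56 -19.58   1.92] turn [ 0.4 -0.4 13.4] rows 13 margin 20.9 True [-29.  20.  63. 105. -19.  67.  49.]
shift/25mm [ 3.69  2.15 -2.45] turn [  4.3 -29.7   0. ] rows 5 margin 23.8 True [-21.  14.  50. 119. -50.  35.  71.]
shift/25mm [ 3.2 -0.  -0. ] turn [ 0. -0.  0.] rows 3 margin 26.9 True [-19.  23.  47. 110. -55.  39.  70.]
shift/25mm [-0.43  3.01  0.  ] turn [-0.  0. -0.] rows 2 margin 28.4 True [-29.  19.  49. 115. -50.  33.  61.]
```

View pics/w_wrist.png

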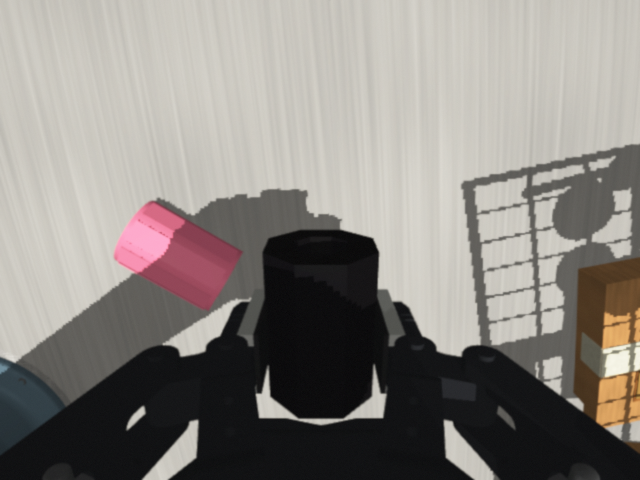

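View pics/w2.png

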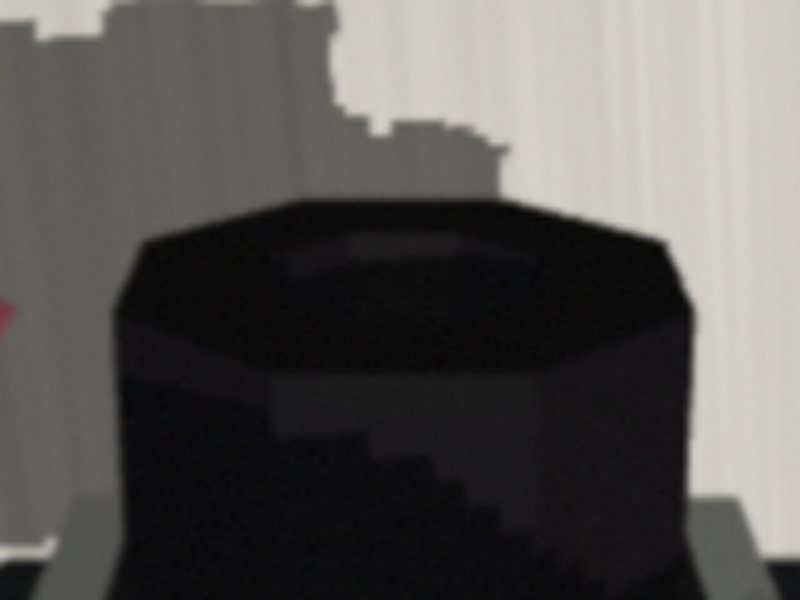

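```bash
cat > oct.py <<'E'
from h import *
from scipy.optimize import least_squares
from scipy.spatial.transform import Rotation as Ro
def octfit(p,uv,n6=True):
    # order: top-left, top-right, right-top, right-bot, bot-right, bot-left, left-bot, left-top ; top = tool +x (ahead)?? decide sign
    T=np.array(p['tool_from_camera']);c=T[:3,3];M=T[:3,:3];k=.02*np.tan(np.pi/8);h=.02
    P=np.array([[h,-k],[h,k],[k,h],[-k,h],[-h,k],[-h,-k],[-k,-h],[k,-h]])  # (x,y)
    P3=np.c_[P,np.zeros(8)]
    def pr(x,P3=P3):
        R=Ro.from_rotvec(x[3:6]).as_matrix();X=P3@R.T+x[:3]
        return cv2.projectPoints(X,cv2.Rodrigues(M.T)[0],-M.T@c,p['mtx'],np.array([p['k1'],0,0,0.]))[0].reshape(-1,2)
    for m in (3,6):
        f=lambda y: np.r_[(pr(np.r_[y,np.zeros(6-m)])-uv).ravel(), y[3:]*20]
        z=least_squares(f,np.r_[-.015,0,-.03,np.zeros(m-3)],x_scale=np.r_[[.01]*3,[.1]*(m-3)]); print(z.x[:3].round(4),np.degrees(z.x[3:]).round(2),'rms',np.sqrt((z.fun[:16]**2).mean()).round(2))
E
python3 - <<'E'
from oct import *
o,d=pickle.load(open('w.pkl','rb'));p=d['wrist']
uv=np.array([(305,203),(508,203),(665,243),(692,312),(538,373),(272,373),(115,312),(145,243)])/5+[239.9,189.9]
octfit(p,uv)
E
```

```text
[-0.0096 -0.0004 -0.0308] [] rms 0.35
[-0.0099 -0.0004 -0.0308] [-0.09 -0.39  0.28] rms 0.25
```

>>> step_arm([
  [-1,3.56,-19.58,1.92,0.4,-0.4,13.4],
  [-1,3.56,-19.58,1.92,0.4,-0.4,13.4],
  [-1,3.56,-19.58,1.92,0.4,-0.4,13.4],
  [-1,3.56,-19.58,1.92,0.4,-0.4,13.4],
  [-1,3.56,-19.58,1.92,0.4,-0.4,13.4],
  [-1,3.56,-19.58,1.92,0.4,-0.4,13.4],
  [-1,3.56,-19.58,1.92,0.4,-0.4,13.4],
  [-1,3.56,-19.58,1.92,0.4,-0.4,13.4],
  [-1,3.56,-19.58,1.92,0.4,-0.4,13.4],
  [-1,3.56,-19.58,1.92,0.4,-0.4,13.4],
  [-1,3.56,-19.58,1.92,0.4,-0.4,13.4],
  [-1,3.56,-19.58,1.92,0.4,-0.4,13.4],
  [-1,3.56,-19.58,1.92,0.4,-0.4,13.4],
  [-1,3.56,-19.58,1.92,0.4,-0.4,13.4],
  [-1,3.56,-19.58,1.92,0.4,-0.4,13.4],
])

```text
t: 26.17
tool_pos: [0.4987, -0.2602, 0.2487]
orientation: [[-0.002, 0.99, 0.14], [0.001, 0.14, -0.99], [-1.0, -0.002, -0.002]]
wrist_force: [-0.2, 0.4, -0.9]
grip_width: 0.0387
```

```bash
python3 log.py
python3 - <<'E'
from plan import *
g=dict(gx=-.0097,gz=-.0008)
st=tcp(.26,30,**g)
show([(st[0]-np.array([.08,0,0]),Rlean(30)),st,tcp(.184,30,**g)])
E
```

```text
26.1667 [ 0.4987 -0.2602  0.2487] [[-0.002, 0.99, 0.14], [0.001, 0.14, -0.99], [-1.0, -0.002, -0.002]] [-29.1  20.3  64.1 104.7 -19.7  67.5  49.4] [-0.2  0.4 -0.9] 0.03866261477389022
shift/25mm [ 3.69  2.25 -2.26] turn [  4.2 -29.8   0.1] rows 5 margin 23.6 True [-23.  13.  51. 120. -50.  35.  71.]
shift/25mm [ 3.2 -0.  -0. ] turn [ 0. -0.  0.] rows 3 margin 26.6 True [-20.  23.  48. 110. -55.  39.  70.]
shift/25mm [-0.43  3.01  0.  ] turn [-0.  0. -0.] rows 2 margin 28.2 True [-31.  19.  50. 115. -50.  33.  61.]
```

>>> step_arm([
  [-1,3.69,2.25,-2.26,4.2,-29.8,0.1],
  [-1,3.69,2.25,-2.26,4.2,-29.8,0.1],
  [-1,3.69,2.25,-2.26,4.2,-29.8,0.1],
  [-1,3.69,2.25,-2.26,4.2,-29.8,0.1],
  [-1,3.69,2.25,-2.26,4.2,-29.8,0.1],
  [-1,3.69,2.25,-2.26,4.2,-29.8,0.1],
  [-1,6.89,2.25,-2.26,4.2,-29.8,0.1],
  [-1,6.89,2.25,-2.26,4.2,-29.8,0.1],
  [-1,6.89,2.25,-2.26,4.2,-29.8,0.1],
  [-1,6.89,2.25,-2.26,4.2,-29.8,0.1],
  [-1,6.89,2.25,-2.26,4.2,-29.8,0.1],
  [-1,6.89,2.25,-2.26,4.2,-29.8,0.1],
  [-1,6.89,2.25,-2.26,4.2,-29.8,0.1],
  [-1,6.89,2.25,-2.26,4.2,-29.8,0.1],
])

```text
t: 27.33
tool_pos: [0.6718, -0.2041, 0.1947]
orientation: [[0.499, 0.855, 0.143], [0.071, 0.124, -0.99], [-0.864, 0.504, 0.001]]
wrist_force: [0.6, -1.2, -0.3]
grip_width: 0.0388
```

```bash
python3 look.py x
python3 - <<'E'
from h import *
o,d=pickle.load(open('x.pkl','rb'));p=d['wrist']
cv2.imwrite('pics/x2.png',cv2.resize(p['img'][90:270,250:390],None,fx=4,fy=3.3,interpolation=cv2.INTER_CUBIC))
E
```

```text
27.3333 tcp [ 0.6718 -0.2041  0.1947] a [ 0.499  0.071 -0.864] z [ 0.1429 -0.9897  0.0011] q [-19.3  22.6  47.1 110.2 -54.7  38.7  69.6] F [ 0.6 -1.2 -0.3] w 0.0388
```

View pics/x_wrist.png

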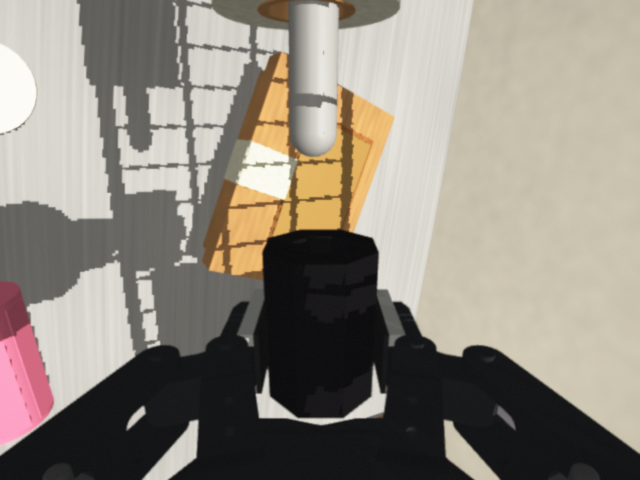

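View pics/x2.png

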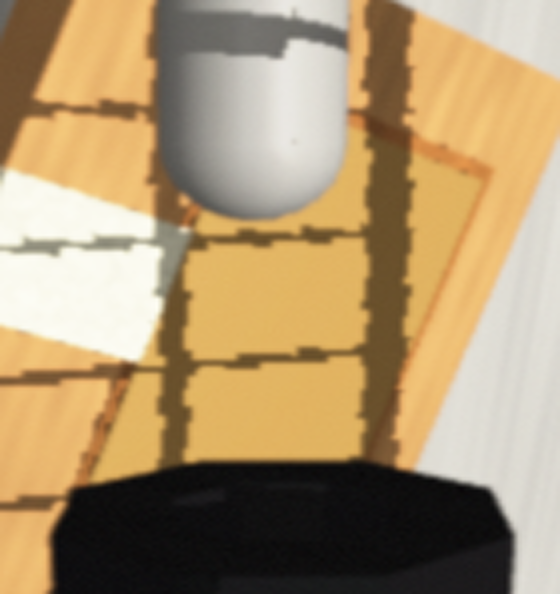

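```bash
cat > edges.py <<'E'
from rel import *
def rodedges(p,rows,uc,half):
    # subpixel edges by strongest vertical-gradient near expectation, averaged over 3 rows
    g=cv2.GaussianBlur(cv2.cvtColor(p['img'],cv2.COLOR_BGR2LAB).astype(np.float32),(0,0),.8)
    out=[]
    for r in rows:
        gx=np.abs(np.diff(g[r-1:r+2].mean(0),axis=0)).sum(1)
        e=[]
        for c in (uc-half,uc+half):
            lo=int(c-6);w=gx[lo:lo+13];k=int(np.argmax(w));k=min(max(k,1),11);s=w[k-1:k+2]
            e.append(lo+k+.5+(s[2]-s[0])/(2*(2*s[1]-s[0]-s[2])+1e-9))
        out.append((r,*e))
    return out
E
python3 - <<'E'
from edges import *
o,d=pickle.load(open('x.pkl','rb'));p=d['wrist']
E=rodedges(p,[35,50,65,80,110,120,130],314,24); print(np.round(E,1))
R=o['orientation'];t=o['tool_pos']
use=[e for e in E if abs((e[2]-e[1])-48)<3]
for zf in (None,.2):
    x,e=solve(o,p,[(a,b) for a,b,c in use],[(a,c) for a,b,c in use],90+219/3.3,zf)
    print(x[:3].round(4),np.degrees(x[3]).round(2),e.round(2),'tip in tool',(R.T@(x[:3]-t)).round(4),'dir',(R.T@np.array([-np.sin(x[3]),np.cos(x[3]),0])).round(4))
cv2.imwrite('pics/x3.png',cv2.resize(p['img'][20:160,280:350],None,fx=6,fy=4,interpolation=cv2.INTER_CUBIC))
E
```

```text
[[ 35.  288.4 338.6]
 [ 50.  288.5 335.2]
 [ 65.  285.8 335.2]
 [ 80.  286.9 338. ]
 [110.  288.5 340.7]
 [120.  287.5 341.7]
 [130.  288.5 341.2]]
[ 0.6533 -0.1433  0.1991] 1.75 [ 0.3  -1.04  0.47 -0.62  1.19 -0.27 -0.   -0.33] tip in tool [-0.0087 -0.0061 -0.0628] dir [ 0.0558  0.0979 -0.9936]
[ 0.6527 -0.1433  0.2   ] 1.6 [ 0.15 -1.23  0.24 -0.38  1.39 -0.1  -0.   -0.  ] tip in tool [-0.0098 -0.0062 -0.0629] dir [ 0.0571  0.1002 -0.9933]
```

View pics/x3.png

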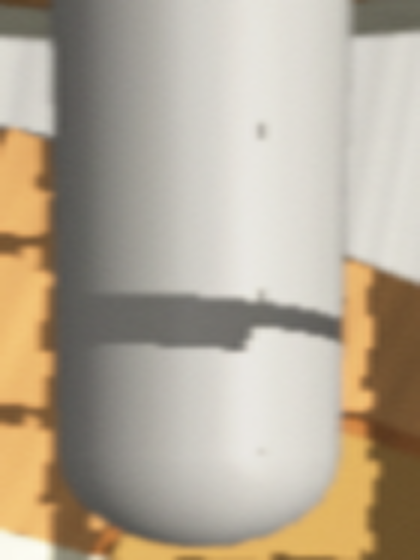

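Run:
```python
from edges import *
o,d=pickle.load(open('x.pkl','rb'));p=d['wrist']
R=o['orientation'];t=o['tool_pos']
for zf in (None,.2):
    x,e=solve(o,p,[(40,288.4),(105,289.6)],[(40,338.1),(105,336.4)],155.6,zf)
    print(x[:3].round(4),np.degrees(x[3]).round(2),e.round(2),'tip in tool',(R.T@(x[:3]-t)).round(4),'dir',(R.T@np.array([-np.sin(x[3]),np.cos(x[3]),0])).round(4))
```

```text
[ 0.6569 -0.1427  0.1998] 7.77 [ 0.25 -0.31 -0.27  0.34  0.   -0.06] tip in tool [-0.0075 -0.0026 -0.0629] dir [ 0.003   0.0074 -1.    ]
[ 0.6568 -0.1427  0.2   ] 7.76 [ 0.22 -0.35 -0.23  0.37  0.   -0.  ] tip in tool [-0.0077 -0.0026 -0.0629] dir [ 0.003   0.0075 -1.    ]
```

>>> step_arm([
  [-1,-0.03,0,-0.12,0,0,0],
  [-1,-0.1,0.5,-0.12,0,0,0],
  [-1,-0.17,0.95,-0.12,0,0,0],
  [-1,-0.17,0.95,-0.12,0,0,0],
  [-1,-0.17,0.95,-0.12,0,0,0],
  [-1,-0.17,0.95,-0.12,0,0,0],
  [-1,-0.17,0.95,-0.12,0,0,0],
])

```text
t: 28.02
tool_pos: [0.6683, -0.1814, 0.1916]
orientation: [[0.499, 0.855, 0.142], [0.069, 0.124, -0.99], [-0.864, 0.504, 0.003]]
wrist_force: [0.0, 0.2, -0.5]
grip_width: 0.0387
```

```bash
python3 look.py y
python3 - <<'E'
from h import *
o,d=pickle.load(open('y.pkl','rb'));p=d['wrist']
cv2.imwrite('pics/y2.png',cv2.resize(p['img'][130:290,250:390],None,fx=5,fy=3.6,interpolation=cv2.INTER_CUBIC))
cv2.imwrite('pics/y3.png',cv2.resize(d['scene']['img'][190:290,370:500],None,fx=5,fy=5,interpolation=cv2.INTER_CUBIC))
E
```

```text
28.0167 tcp [ 0.6683 -0.1814  0.1916] a [ 0.499  0.069 -0.864] z [ 0.1424 -0.9898  0.0026] q [-22.2  21.3  47.4 112.  -53.8  36.7  67.6] F [ 0.   0.2 -0.5] w 0.0387
```

View pics/y2.png

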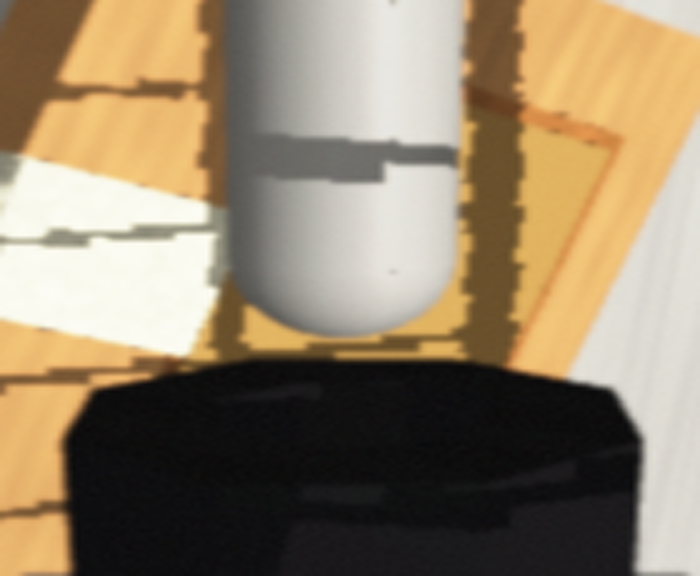

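View pics/y3.png

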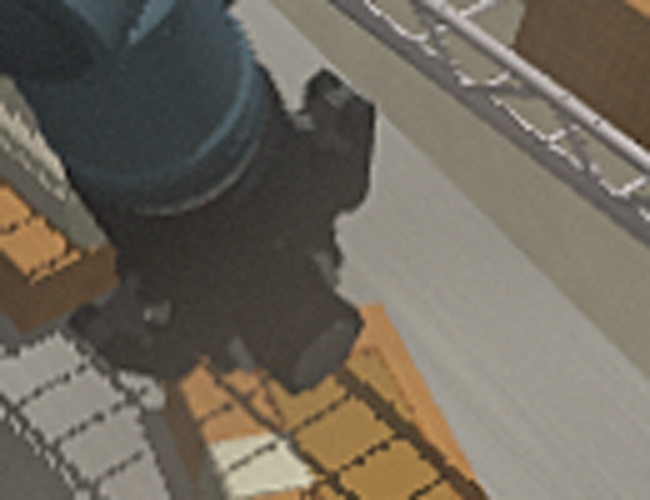

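Run:
```python
from edges import *
from oct import octfit
o,d=pickle.load(open('y.pkl','rb'));p=d['wrist']
R=o['orientation'];t=o['tool_pos']
for zf in (None,.2):
    x,e=solve(o,p,[(146.5,294.8),(191,295.6)],[(146.5,342.2),(191,341.2)],223.5,zf)
    print(x[:3].round(4),np.degrees(x[3]).round(2),e.round(2),'tip in tool',(R.T@(x[:3]-t)).round(4),'dir',(R.T@np.array([-np.sin(x[3]),np.cos(x[3]),0])).round(4))
```

```text
[ 0.657  -0.1433  0.2   ] 8.08 [ 0.1  -0.11 -0.11  0.11  0.   -0.  ] tip in tool [-0.0102 -0.0007 -0.0393] dir [-0.0014  0.0029 -1.    ]
[ 0.657  -0.1433  0.2   ] 8.08 [ 0.1  -0.11 -0.1   0.11  0.   -0.  ] tip in tool [-0.0103 -0.0007 -0.0393] dir [-0.0014  0.0029 -1.    ]
```

>>> step_arm([
  [-1,-0.02,0.15,0,0,0,0],
  [-1,-0.04,0.3,0,0,0,0],
  [-1,-0.06,0.4,0,0,0,0],
  [-1,-0.07,0.5,0,0,0,0],
  [-1,-0.09,0.6,0,0,0,0],
  [-1,-0.09,0.6,0,0,0,0],
])

```text
t: 28.62
tool_pos: [0.6661, -0.1639, 0.1912]
orientation: [[0.498, 0.855, 0.145], [0.072, 0.126, -0.989], [-0.864, 0.503, 0.001]]
wrist_force: [1.2, 0.6, 0.1]
grip_width: 0.0387
```

```bash
python3 look.py z
python3 - <<'E'
from h import *
o,d=pickle.load(open('z.pkl','rb'));p=d['wrist']
cv2.imwrite('pics/z2.png',cv2.resize(p['img'][130:290,250:390],None,fx=5,fy=3.6,interpolation=cv2.INTER_CUBIC))
E
```

```text
28.6167 tcp [ 0.6661 -0.1639  0.1912] a [ 0.498  0.072 -0.864] z [ 0.1453 -0.9894  0.0011] q [-24.5  20.4  47.7 113.  -52.9  35.6  65.8] F [1.2 0.6 0.1] w 0.0387
```

View pics/z2.png

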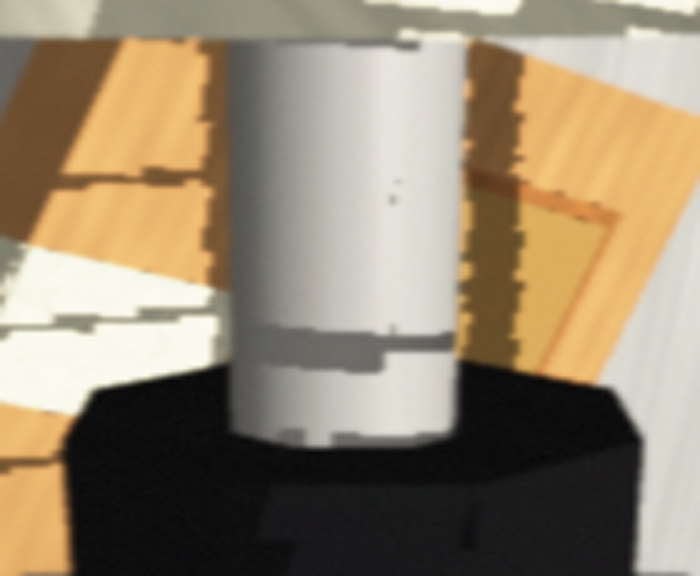

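>>> step_arm([
  [-1,-0.03,0.25,0,0,0,0],
  [-1,-0.07,0.5,0,0,0,0],
  [-1,-0.11,0.75,0,0,0,0],
  [-1,-0.14,1.0,0,0,0,0],
  [-1,-0.17,1.2,0,0,0,0],
  [-1,-0.18,1.3,0,0,0,0],
  [-1,-0.18,1.3,0,0,0,0],
])

```text
t: 29.3
tool_pos: [0.6616, -0.131, 0.1912]
orientation: [[0.498, 0.855, 0.146], [0.072, 0.127, -0.989], [-0.864, 0.503, 0.001]]
wrist_force: [-0.5, 0.3, -0.1]
grip_width: 0.0387
```

```bash
python3 look.py aa
```

```text
29.3 tcp [ 0.6616 -0.131   0.1912] a [ 0.498  0.072 -0.864] z [ 0.1458 -0.9893  0.0011] q [-29.2  18.6  48.7 115.  -50.6  33.2  61.7] F [-0.5  0.3 -0.1] w 0.0387
```

View pics/aa_wrist.png

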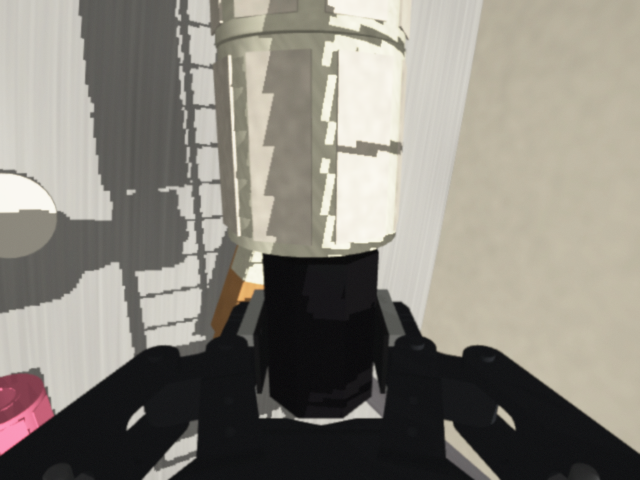

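>>> step_arm([
  [-1,0,0.04,0,0,0,0],
  [-1,-0.01,0.08,0,0,0,0],
  [-1,-0.02,0.12,0,0,0,0],
  [-1,-0.02,0.12,0,0,0,0],
])

```text
t: 29.73
tool_pos: [0.661, -0.1298, 0.1913]
orientation: [[0.498, 0.855, 0.144], [0.071, 0.125, -0.99], [-0.864, 0.503, 0.002]]
wrist_force: [0.4, -0.3, -1.6]
grip_width: 0.0386
```

>>> step_arm([
  [-1,-0.01,0.04,0,0,0,0],
  [-1,-0.01,0.08,0,0,0,0],
  [-1,-0.02,0.12,0,0,0,0],
  [-1,-0.02,0.12,0,0,0,0],
])

```text
t: 30.07
tool_pos: [0.6608, -0.1296, 0.1918]
orientation: [[0.5, 0.855, 0.14], [0.066, 0.124, -0.99], [-0.863, 0.504, 0.006]]
wrist_force: [2.2, -5.2, -1.6]
grip_width: 0.0387
```

>>> step_arm([
  [0.6,0,0,0,0,0,0],
  [0.6,0,0,0,0,0,0],
  [0.6,0,0,0,0,0,0],
  [0.6,0,0,0,0,0,0],
  [0.6,0,0,0,0,0,0],
  [0.6,-0.9,-0.12,1.55,0,0,0],
  [0.6,-1.8,-0.24,3.1,0,0,0],
  [0.6,-1.8,-0.24,3.1,0,0,0],
  [1,-4,-0.5,3.8,0,0,0],
  [1,-4,-0.5,3.8,0,0,0],
  [1,-4,-0.5,3.8,0,0,0],
])

```text
t: 30.98
tool_pos: [0.5583, -0.1405, 0.2877]
orientation: [[0.501, 0.854, 0.143], [0.074, 0.122, -0.99], [-0.863, 0.506, -0.002]]
wrist_force: [0.6, -0.3, -0.8]
grip_width: 0.0852
```

```bash
python3 look.py bb; python3 log.py
python3 - <<'E'
from h import *
o,d=pickle.load(open('bb.pkl','rb'))
cv2.imwrite('pics/bb2.png',cv2.resize(d['wrist']['img'][0:420,250:450],None,fx=1.4*2,fy=1.4,interpolation=cv2.INTER_CUBIC))
E
```

```text
30.9833 tcp [ 0.5583 -0.1405  0.2877] a [ 0.501  0.074 -0.863] z [ 0.1427 -0.9898 -0.0021] q [-43.3 -11.1  56.2 121.4  -3.7  36.6  25.3] F [ 0.6 -0.3 -0.8] w 0.0852
31.0833 [ 0.5598 -0.1393  0.2874] [[0.501, 0.854, 0.143], [0.075, 0.123, -0.99], [-0.862, 0.506, -0.002]] [-43.2 -10.8  56.1 121.3  -4.2  36.5  25.7] [-0.2 -0.2 -0.4] 0.08526432656892806
```

View pics/bb_wrist.png

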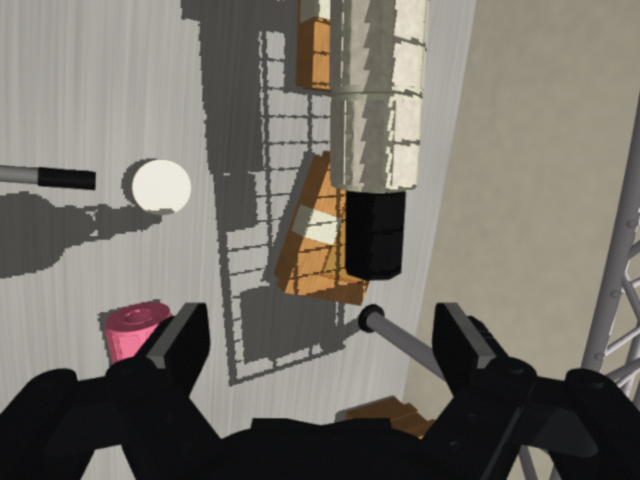

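View pics/bb_scene.png

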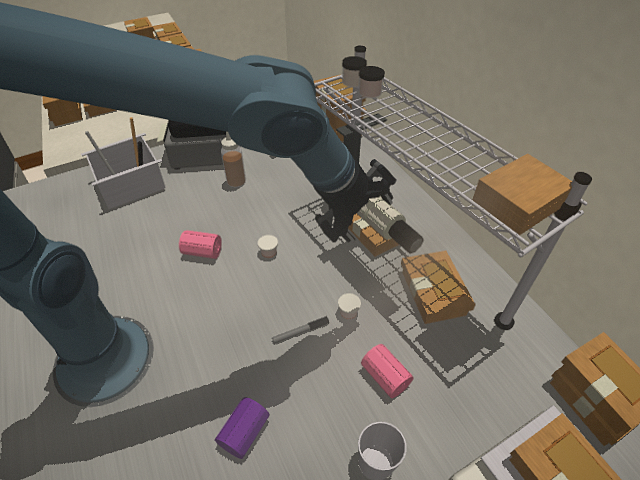

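Run:
```python
from fit import *
from workcell import env,eyes,spotter
o=env.get_obs(); d={'wrist':eyes.read_camera('wrist'),'scene':eyes.read_camera('scene')}
yaw=np.radians(8.1);u=np.array([-np.sin(yaw),np.cos(yaw)]);root=np.array([.657,-.1430])+.198*u
for n,p in d.items():
    O=o if n=='wrist' else None;S=2 if n=='wrist' else 5;x0,y0,w,h=(280,0,200,300) if n=='wrist' else (340,180,110,90)
    im=cv2.resize(p['img'][y0:y0+h,x0:x0+w],None,fx=S,fy=S,interpolation=cv2.INTER_CUBIC)
    for s,z,R,L,nn,c in [(.045,.195,.03,.09,40,(0,0,255)),(.12,.195,.03,.06,40,(0,255,0)),(.184,.198,.02,.06,40,(255,0,255))]:
        C=root-s*u
        hh=cv2.convexHull(proj(p,cyl(C[0],C[1],yaw,z,R,L,nn),O).astype(np.float32)).reshape(-1,2)
        cv2.polylines(im,[np.round((hh-[x0,y0]+.5)*S).astype(int)],True,c,1)
    cv2.imwrite(f'pics/cc_{n}.png',im)
p=d['wrist']
for r in spotter.silhouettes(p,'end_cap'):
    C=root-.184*u; print(r['p'],r['bbox']); x,c=fit([(p,r['pixels'].astype(float),o)],(C[0],C[1],yaw),.198,.0205,.06,40); print(x,c,'s',-(x[:2]-root)@u,'lat',(x[:2]-root)@[np.cos(yaw),np.sin(yaw)])
```

```text
0.77 [341.3, 195.0, 62.2, 91.2]
[ 0.65606727 -0.1307686   0.11893411] 0.08194888239463578 s 0.18575919888932013 lat 0.0007999976146261245
0.25 [355.8, 84.7, 282.8, 393.6]
[ 1.14598733 -0.29141275 -5.93440201] 0.9183127051271236 s 0.41383105514627017 lat 0.4631974817502188
```

View pics/cc_wrist.png

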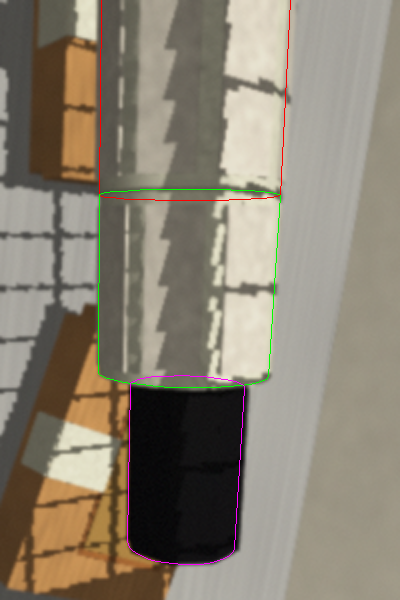

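View pics/cc_scene.png

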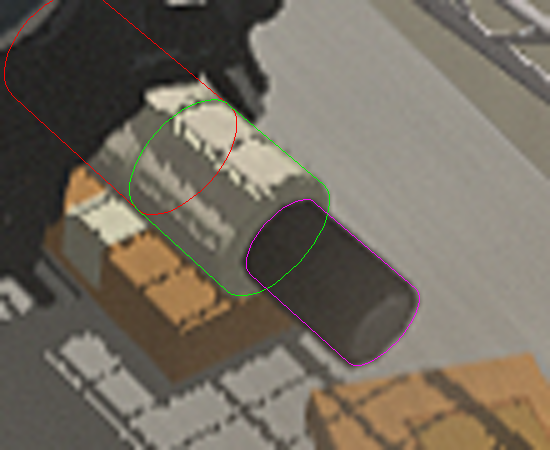

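```bash
python3 -c "
from workcell import env
print(env.close_job()); print(env.get_obs()['t'])"
```

```text
the job is handed in; nothing more can be done
None
the job is handed in; nothing more can be done
```

The rod is loaded and the job handed in at about 31 s. The wide white roll is against the bracket, the narrow white roll is against it, and the black cap is home on the tip. Each was pushed until light contact (about 5–6.5 N), then released.

- **Position check:** the last wrist and scene pictures, with the home outlines drawn over them, match all three parts. The wide roll is partly hidden by the hand in the scene picture. One network fit put the cap centre about 186 mm from `rod_root`, against 184 mm wanted and a limit of 190 mm. The contact pose gave about 184 mm.
- **Bench check:** in the pictures the boxes, tubs, marker, cup and bottle, and the pink and purple look-alikes, are where they started. I judged this by eye and did not measure it. The open gripper is clear of everything.
- **What went wrong:** on the first approach with the wide roll, the arm ran into the limits of joints 2 and 3 and stopped short of the rod. It touched nothing. I backed off, fitted the arm's kinematics from the joint readings, and came in by another path.

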